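# Press home the proud rivet of a skiving knife

### The job

Two skiving knives lie on the bench, and on one of them the front rivet still stands proud of the wood. Lay that knife flat on the anvil of the arbor press, blade into the throat, with the proud rivet centred under the ram's die; let go of it, pull the press lever down to its stop so that the rivet is pressed fully home, and let the lever rise all the way back up. Leave the pressed knife lying on the anvil, and do not disturb the finished knife or the rivet tin.

Things in the scene. Friction and masses are not known exactly. Their poses are not given: they have to be found in the camera images.
- press: Grey cast-iron bench arbor press, fixed. Origin on the bench top below the ram axis; x points into the press, away from its open front, y to its left, z up. In mm: base plate x -65 to 150, y +-58, 18 high; head over the anvil x -28 to 148, y +-28, z 113 to 205; column from x 80 back. The lever is outside on the left, in the plane y = +86.
- press_anvil (a point): Centre of the anvil's flat round top (diameter 56 mm, 55 mm above the bench). Axes as the press. The head above leaves no room for an upright gripper over a loaded knife's handle: bring the knife in from the front with the gripper leaning back towards the robot, 25 to 45 degrees from vertical.
- press_die (a point): Centre of the flat lower face of the round steel die (diameter 16) at the foot of the ram. With the lever up it is 39 mm above the anvil; the pinion lowers it 18.5 mm per radian of lever.
- press_pivot (a point): Point on the lever's hinge axis in the lever's plane, 165 mm above the bench. The axis is the press's y axis.
- press_knob (a point): Centre of the black ball knob (diameter 30) at the lever's end, 160 mm from press_pivot. The lever rod (diameter 12) runs from it to the pivot. Lever up: the knob points forward (press -x) and 55 degrees above level, 296 mm above the bench; at the stop it points forward and 8 degrees below level.
- press_lever (a joint): Lever angle in rad: 0 up (rest; a spring returns it there), 1.1 pulled forward and down to its stop. About 3 to 12 N at the knob.
- knife_1: Skiving knife lying flat, 117 mm long: dark wood handle 85 x 26 x 18 thick, then a steel blade 22 wide, 3 thick, with a slanted end. Two brass rivets with heads 10 wide; the rear one, near the butt, is set. Origin: underside of the handle below the front rivet; x points to the blade (butt at x -67, handle ends at +18, blade at +50), z up. About 90 g, balance point near x -15.
- knife_2: The other skiving knife, same make, size and axes as knife_1.
- knife_1_grip (a point): Point on knife_1's handle axis, 15 mm from the butt (52 mm behind the front rivet), at half thickness (9 mm above its underside). Axes as the knife.
- knife_2_grip (a point): The same point on knife_2.
- knife_1_rivet_head (a point): Top of the head of knife_1's front rivet; 19.5 mm above the underside when home. Axes as the knife.
- knife_2_rivet_head (a point): The same point on knife_2.
- knife_1_rivet (a joint): How far knife_1's front rivet stands above its home position, in m: 0 home (head on the wood), 0.005 to 0.007 proud. A tight fit: about 45 N to drive.
- knife_2_rivet (a joint): The same for knife_2's front rivet.
- rivet_tin: Round tin with a brown lid, diameter 55, 26 high, bystander. Origin at the centre of its underside.
Things that resemble listed ones, but are neither listed nor needed, are in the scene too. Leave any orange or purple look-alike of the knife_1 alone.

How it is judged (in metres and radians):
On the way, in this order (a step that is already met when the one before it is completed fails the run):
1. the knife with the proud rivet lies flat on the anvil, blade into the throat, let go, its rivet still proud and under the die, the lever up (horizontal distance between knife_1_rivet_head and press_die below 0.008 m and z of knife_1 in the frame of press_anvil between -0.003 and 0.004 m and angle between knife_1's own z axis and vertical below 0.08 rad and value of joint knife_1_rivet above 0.003 m and value of joint press_lever below 0.15 rad and contact force between the fingers and knife_1 below 0.1 N and x of knife_1_grip in the frame of press_anvil below -0.035 m), for 0.2 s.
2. the lever is at its stop and the rivet pressed home (value of joint press_lever above 1.03 rad and value of joint knife_1_rivet below 0.0015 m), for 0.1 s.
At the end, for the whole second after the job is handed in: The lever is back up (within 0.08 rad of rest), the rivet of the chosen knife is home (within 1.5 mm), and that knife lies flat and still on the anvil blade into the throat (grip point at least 35 mm in front of the ram axis), its rivet within 10 mm of the ram axis (value of joint press_lever below 0.08 rad and value of joint knife_1_rivet below 0.0015 m and horizontal distance between knife_1_rivet_head and press_die below 0.01 m and z of knife_1 in the frame of press_anvil between -0.003 and 0.004 m and angle between knife_1's own z axis and vertical below 0.08 rad and linear speed of knife_1 below 0.02 m/s and x of knife_1_grip in the frame of press_anvil below -0.035 m); the robot touches nothing.
It fails at once if the finished knife is moved by more than 30 mm (distance of knife_2 from where it was at the start of the episode above 0.03 m).
It fails at once if the rivet tin is moved by more than 30 mm (distance of rivet_tin from where it was at the start of the episode above 0.03 m).
It also fails if it takes over 64 s, if anything falls off the work surface, if the arm or the gripper's body presses on something with over 40 N, if the wrist force passes 120 N, or if a joint passes its speed limit or range.

### The arm

A 7-joint arm with a two-finger parallel gripper is mounted at the origin on a cart in front of the work surface, level with it; the furniture and walls round the work are solid. World frame = base frame: x ahead of the robot, y to its left, z up, the work surface at z = 0. Lengths are in mm, angles in degrees, forces in N, time in s.
With the tool pointing down it reaches from about 400 to 875 mm from the base axis. Payload 4.4 kg.
Tool frame: the origin (TCP) lies at the centre of the arm's flange, where the gripper is bolted on; the fingertips stand 173 mm ahead of it and the grasp point (between the pads) lies 155 mm ahead of it; z points along the fingers, x is the direction in which the jaws open and shut, and the axes are right-handed (so a half turn about z gives the same grasp; the last joint's range is limited). The gripper opens to 85 mm and grips with 20 to 120 N. Pads are 22 mm wide; open, the fingers measure 114 mm over their backs; the gripper's body (76 mm by 85 mm) begins 54 mm behind the grasp point. The pads swing forward as they close: fully open they stand 13 mm farther back than shut.
Start: joints at [-71.952, 36.005, 2.206, 86.941, -1.547, 57.084, -1.146], TCP at [241.564, 603.459, 404.713] pointing down, gripper open.
Joint ranges: [-175.42, 175.42], [-21.48, 121.26], [-71.46, 75.88], [10.55, 141.38], [-63.04, 243.04], [13.31, 113.54], [-168.57, 168.57]. Speed limits (degrees/s): [147.25, 147.25, 180, 180, 180, 180, 180].

### API

Orientations are given as a 3x3 rotation matrix whose columns are the frame's x, y, z axes.
In Python, from station import robot gives the robot as it stands.
- The arm moves only by the tool send_rows, never from a script. Its argument "moves" is text: rows parted by semicolons, each of 5 numbers parted by spaces: the closure in counts, from 0 (fully open) to 255 (shut), then the shift along the tool's x, y, z as a fraction of full scale, then the turn about the tool's z as a fraction of full scale. In form: claw dx dy dz spin; .... A call has 1 to 20 rows; each row is the pose to reach, as a shift and turn from the pose commanded when the call began, along the tool's axes at that moment, turning the shorter way round; what a row does not reach only later rows make up. Full scale, the value 1, is 0.25 m for a shift and 180 degrees for a turn. A row lasts 1/8 s, in which the tool goes at most 62.5 mm and 10.7 degrees, less where a joint would pass 70% of its speed; a pose out of reach is approached as far as the arm can. A call with a number of a shift or a turn outside -1 to 1 is refused whole. A call with a gripper value outside its range is refused whole. The fingers move at their own pace and stop on an object; "grip_force" is the grip in N (left out, the last holds). Time passes only in rows, so rows that repeat a pose let the fingers close. It gives the time, the measured TCP pose, the force and the opening at its end, in the units of the state.
- robot.state(): the state, without advancing time (a new reading comes with each control period).
- robot.grab_frame(name): name is "scene" or "side" or "wrist"; returns a dict with "frame" (384x512x3 uint8, red, green, blue), "fov_y" (degrees; the focal length in pixels is half the picture's height over the tangent of half this angle, whatever the lens; pixels are square), "cx", "cy" (the principal point, pixels), "k1" (the pictures are not rectified: a ray, as slopes to the right and down, at radius r is drawn at 1 + k1 r^2 times it, then the intrinsics apply), "camera_from_world" (4x4, takes a point from world to camera coordinates); the wrist camera has in their place "mount" (4x4, takes a point from camera to tool coordinates, whose origin is the TCP and whose axes are the tool frame's). Camera axes: x right, y down, z forward; pixel columns grow to the right and rows downward; lengths in mm; the calibration is good to about 2 mm. A picture is of the moment at which its call begins: read the wrist's pose just before it. There is no depth.
- robot.close_job(): hands the job in, once; it reports no verdict.
The state is a dict: "time_s": time; "joint_positions": joint angles; "joint_vel": joint speeds; "joint_torque": joint torques, N m; "tool_pos": TCP position; "tool_rot": TCP orientation; "force": force on the tool from outside, world axes, zero at the start; "ft_torque": the same for the moment, N m; "opening": finger opening in mm.
Only numpy, scipy, OpenCV 4.12 (cv2) and the standard library are available. Lean on these libraries where they do the work, as an engineer would, in place of code of your own. Each camera call takes 0.05 s, during which the arm holds its last target.

## Working session

There is one attempt and no reset: what is moved stays moved. The work goes in short steps, Python scripts to look and compute and a tool call to move; the robot and the scene stay as the last step left them, time stands still between calls to the robot, and variables do not carry over. Pictures are saved under pics/ and viewed, and the job is handed in when it is done.

Besides the shell and the picture viewer there is one more tool, called after "Emit:" by a JSON object that holds its "fn" and its "kwargs", one argument or row to a line. send_rows: Moves the arm, as the interface text tells. Its arguments: {"type":"object","properties":{"moves":{"type":"string"},"grip_force":{"type":"number"}},"required":["moves"]}

```bash
ls; mkdir -p pics; python3 - <<'E'
from station import robot
import cv2,numpy as np
s=robot.state();print(s)
for n in ["scene","side","wrist"]:
    f=robot.grab_frame(n)
    cv2.imwrite(f"pics/{n}0.png",f["frame"][:,:,::-1])
    np.save(f"pics/{n}0.npy",f,allow_pickle=True)
    print(n,{k:v for k,v in f.items() if k!="frame"})
E
```

```text
pics
{'time_s': 0.0, 'joint_positions': array([-71.95421794,  36.05832169,   2.20153311,  86.99882214,
        -1.54951508,  57.08405919,  -1.14661953]), 'joint_vel': array([ 0.07550184,  0.07370481, -0.02770032, -0.04875162,  0.04250337,
        0.00946317,  0.03126442]), 'joint_torque': array([ 3.98118545e-04, -5.63407874e+01,  1.22619823e+00, -1.93449390e+01,
        1.09090339e-02,  1.06079917e-02, -1.05450827e-06]), 'tool_pos': array([241.39444277, 603.17319909, 403.77939832]), 'tool_rot': array([[ 3.71645088e-01,  9.28374588e-01, -7.43550573e-04],
       [ 9.28372842e-01, -3.71645832e-01, -1.80031262e-03],
       [-1.94770196e-03, -2.12148152e-05, -9.99998103e-01]]), 'force': array([-0.35721448, -0.45393471,  0.02820456]), 'ft_torque': array([-0.01623988, -0.0602397 ,  0.02057522]), 'opening': 85.15589363586041}
scene {'fov_y': 48.62137848842402, 'cx': 256.6288752924589, 'cy': 189.36904113018778, 'k1': -0.0511739249223504, 'camera_from_world': array([[ 5.04615644e-01, -8.63341113e-01,  2.27475675e-03,
        -4.79109935e+02],
       [-5.22976993e-01, -3.07769940e-01, -7.948413
[... 447 characters left out ...]
1, -5.33648926e-01, -7.37713520e-01,
         2.76263698e+02],
       [ 4.50756435e-01,  5.83986956e-01, -6.75113229e-01,
         1.13062413e+03],
       [ 0.00000000e+00,  0.00000000e+00,  0.00000000e+00,
         1.00000000e+00]])}
wrist {'fov_y': 65.50480557916767, 'cx': 254.80709173877932, 'cy': 188.1457126628165, 'k1': -0.060810853661327165, 'mount': array([[ 9.99999966e-01, -1.86935305e-04, -1.79460060e-04,
        -6.62427206e-01],
       [ 2.28347175e-04,  9.63079725e-01,  2.69216255e-01,
        -6.67952306e+01],
       [ 1.22508322e-04, -2.69216287e-01,  9.63079735e-01,
         3.00729594e+01],
       [ 0.00000000e+00,  0.00000000e+00,  0.00000000e+00,
         1.00000000e+00]])}
```

View pics/scene0.png

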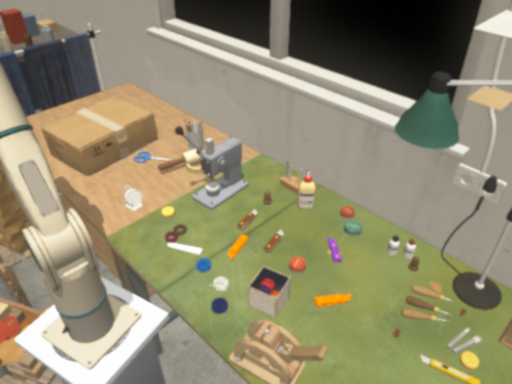

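View pics/side0.png

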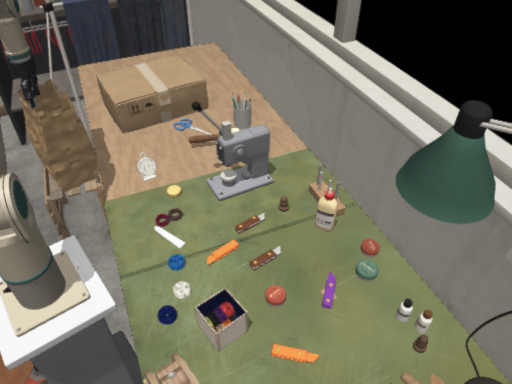

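View pics/wrist0.png

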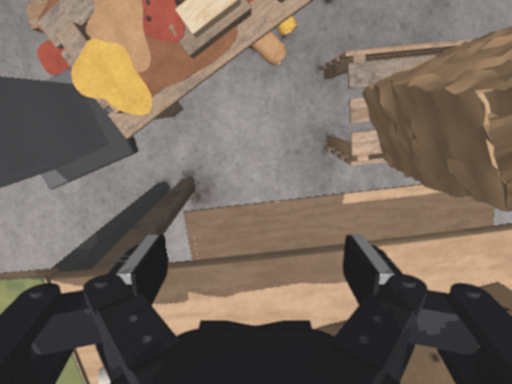

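```bash
cat > h.py <<'E'
import numpy as np,cv2
def K(f):
    h=f["frame"].shape[0]; fl=h/2/np.tan(np.radians(f["fov_y"])/2)
    return fl
def cfw(f,s=None):
    if "camera_from_world" in f: return np.array(f["camera_from_world"])
    T=np.eye(4);T[:3,:3]=s["tool_rot"];T[:3,3]=s["tool_pos"]
    return np.linalg.inv(T@f["mount"])
def proj(f,P,s=None):
    C=cfw(f,s);p=np.atleast_2d(P)@C[:3,:3].T+C[:3,3]
    xy=p[:,:2]/p[:,2:];r2=(xy**2).sum(1,keepdims=True)
    return xy*(1+f["k1"]*r2)*K(f)+[f["cx"],f["cy"]]
def ray(f,uv,s=None):
    d=(np.array(uv,float)-[f["cx"],f["cy"]])/K(f);x=d.copy()
    for _ in range(20): x=d/(1+f["k1"]*(x@x))
    C=cfw(f,s);R=C[:3,:3];o=-R.T@C[:3,3];v=R.T@np.array([x[0],x[1],1]);return o,v/np.linalg.norm(v)
def onz(f,uv,z,s=None):
    o,v=ray(f,uv,s);return o+v*(z-o[2])/v[2]
def tri(*rays):
    A=np.zeros((3,3));b=np.zeros(3)
    for o,v in rays:
        M=np.eye(3)-np.outer(v,v);A+=M;b+=M@o
    p=np.linalg.solve(A,b)
    return p,[np.linalg.norm((np.eye(3)-np.outer(v,v))@(p-o)) for o,v in rays]
def load(n): return np.load(f"pics/{n}.npy",allow_pickle=True).item()
def crop(f,x0,y0,w,h,k,out):
    im=f["frame"][y0:y0+h,x0:x0+w,::-1]
    im=cv2.resize(im,None,fx=k,fy=k,interpolation=cv2.INTER_CUBIC);cv2.imwrite(out,im)
def grab(name,robot,tag):
    s=robot.state();f=robot.grab_frame(name);np.save(f"pics/{tag}.npy",f,allow_pickle=True)
    cv2.imwrite(f"pics/{tag}.png",f["frame"][:,:,::-1]);np.save(f"pics/{tag}_s.npy",s,allow_pickle=True)
    return f,s
E
python3 - <<'E'
from h import *
S=load("scene0");D=load("side0")
crop(S,155,115,160,150,5,"pics/sc_c.png")
crop(D,180,90,160,150,5,"pics/sd_c.png")
crop(D,220,190,80,90,7,"pics/sd_k.png")
for uv in [(247,218),(273,240)]: print(onz(S,uv,10))
for uv in [(250,223),(265,258)]: print(onz(D,uv,10))
E
```

```text
[ 625.8740248  -147.72357105   10.        ]
[ 572.38978937 -286.63832997   10.        ]
[ 616.68321026 -155.53933007   10.        ]
[ 565.46376124 -294.01678579   10.        ]
```

View pics/sc_c.png

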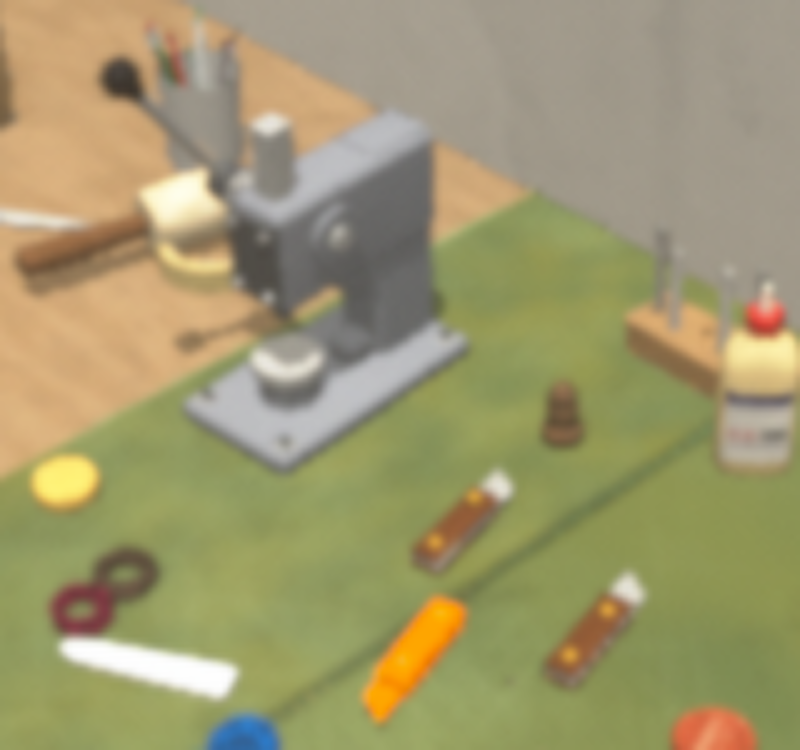

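View pics/sd_c.png

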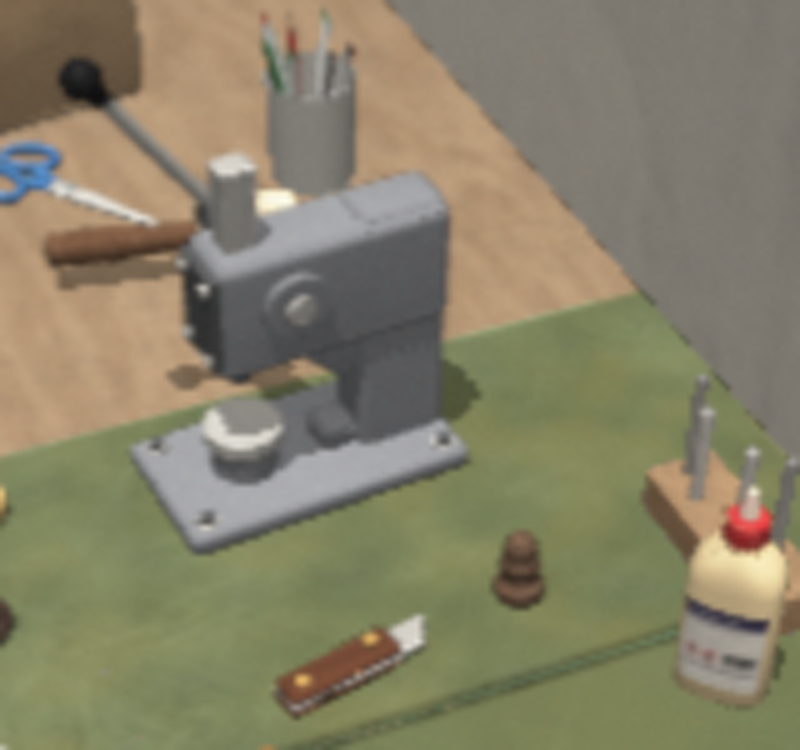

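View pics/sd_k.png

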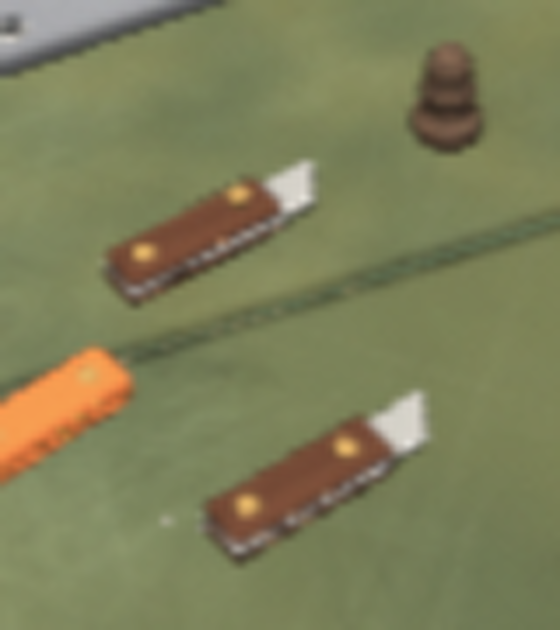

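```bash
python3 - <<'E'
from h import *
S=load("scene0");D=load("side0")
s=lambda x,y:ray(S,(155+x/5-.4,115+y/5-.4)); d=lambda x,y:ray(D,(180+x/5-.4,90+y/5-.4))
P={}
for n,a,b in [("knob",(122,78),(83,80)),("anvil",(289,354),(243,428)),("cornL",(188,405),(133,452)),("cornF",(285,463),(200,542)),("cornR",(468,342),(466,455)),
 ("k1rear",(435,541),(303,680)),("k1front",(475,497),(371,638)),("tiprib",(270,120),(233,165))]:
    p,e=tri(s(*a),d(*b));P[n]=p;print(n,p.round(1),np.round(e,1))
for a,b,h in [((188,405),(133,452),18),((285,463),(200,542),18),((468,342),(466,455),18),((289,354),(243,428),55)]:
    print(onz(S,(155+a[0]/5-.4,115+a[1]/5-.4),h).round(1),onz(D,(180+b[0]/5-.4,90+b[1]/5-.4),h).round(1))
# knives via rivets; k2 side crop /7 off 220,190
for nm,R,Fr in [("k1 scene",(435,541),(475,497)),("k2 scene",(570,655),(609,611))]:
    q=[onz(S,(155+a/5-.4,115+b/5-.4),19.5) for a,b in (R,Fr)];print(nm,*[x.round(1) for x in q],np.linalg.norm(q[1]-q[0]),np.degrees(np.arctan2(*(q[1]-q[0])[1::-1])))
for nm,R,Fr in [("k1 side",(143,252),(239,193)),("k2 side",(247,504),(346,446))]:
    q=[onz(D,(220+a/7-.4,190+b/7-.4),19.5) for a,b in (R,Fr)];print(nm,*[x.round(1) for x in q],np.linalg.norm(q[1]-q[0]),np.degrees(np.arctan2(*(q[1]-q[0])[1::-1])))
E
```

```text
knob [626.2 132.5 299.1] [1.3 1.3]
anvil [666.2  31.3  63.1] [3.4 3.4]
cornL [615.3  95.3  23.4] [2.2 2.2]
cornF [603.5  -4.5  16.2] [1.3 1.3]
cornR [799.7 -48.7  21.1] [2.1 2.1]
k1rear [ 578.4 -154.8   24.4] [1.4 1.4]
k1front [ 631.3 -156.2   28.6] [0.6 0.6]
tiprib [673.6  38.8 266.7] [2.7 2.7]
[622.7 102.6  18. ] [616.8  97.7  18. ]
[603.   -4.4  18. ] [601.6  -7.8  18. ]
[805.6 -44.1  18. ] [800.4 -48.7  18. ]
[678.5  42.2  55. ] [669.   34.8  55. ]
k1 scene [ 584.2 -150.3   19.5] [ 640.8 -150.1   19.5] 56.61882561442806 0.2246996960867485
k2 scene [ 532.1 -291.2   19.5] [ 583.7 -293.7   19.5] 51.66185849075687 -2.786700691062956
k1 side [ 579.8 -152.4   19.5] [ 636.3 -149.7   19.5] 56.58035861108883 2.6684848636742453
k2 side [ 529.2 -292.1   19.5] [ 580.8 -293.5   19.5] 51.65662174211599 -1.5569008189916664
```

Emit:
{"fn": "send_rows", "kwargs": {
  "moves": "0 -0.1 0.09 0 0; 0 -0.3 0.27 0.02 0; 0 -0.5 0.46 0.04 0; 0 -0.68 0.62 0.05 0; 0 -0.85 0.77 0.07 0"
}}

```text
time_s: 0.78
tool_pos: [340.6, 336.2, 387.5]
tool_rot: [[0.372, 0.928, 0.001], [0.928, -0.372, 0.0], [0.0, 0.0, -1.0]]
force: [1.4, -0.7, 1.1]
opening: 85.1
```

Emit:
{"fn": "send_rows", "kwargs": {
  "moves": "0 -0.2 0.18 0.02 0; 0 -0.4 0.36 0.04 0; 0 -0.6 0.54 0.05 0; 0 -0.8 0.7 0.07 0; 0 -0.9 0.82 0.07 0"
}}

```text
time_s: 1.4
tool_pos: [446.7, 50.7, 369.8]
tool_rot: [[0.373, 0.928, -0.001], [0.928, -0.373, -0.0], [-0.001, -0.001, -1.0]]
force: [0.5, 0.5, -0.5]
opening: 85.1
```

```bash
python3 - <<'E'
from station import robot
s=robot.state();print(s["time_s"],s["tool_pos"],s["tool_rot"][:,1],s["joint_positions"].round(1),s["joint_vel"].round(1))
E
```

```text
1.4 [446.70215221  50.72741293 369.80623985] [ 9.28016433e-01 -3.72538638e-01 -6.80572152e-04] [-12.6  23.    3.4 120.   -2.2  37.1  60.5] [ 54.9   9.6   0.7 -17.1  -1.7   5.9  56.6]
```

Emit:
{"fn": "send_rows", "kwargs": {
  "moves": "0 -0.16 0.14 0 -0.03; 0 -0.32 0.28 0.02 -0.06; 0 -0.5 0.44 0.04 -0.09; 0 -0.66 0.6 0.06 -0.12; 0 -0.79 0.71 0.07 -0.127; 0 -0.79 0.71 0.07 -0.127; 0 -0.79 0.71 0.07 -0.127"
}}

```text
time_s: 2.28
tool_pos: [537.8, -195.5, 352.1]
tool_rot: [[-0.018, 1.0, -0.001], [1.0, 0.018, 0.001], [0.001, -0.001, -1.0]]
force: [0.2, 0.4, 0.5]
opening: 85.3
```

```bash
python3 - <<'E'
from station import robot
from h import *
f,s=grab("wrist",robot,"w1")
print(s["time_s"],s["tool_pos"],s["tool_rot"][:,1],s["joint_positions"].round(1))
cv2.imwrite("pics/w1b.png",cv2.resize(f["frame"][:,:,::-1],(800,600),interpolation=cv2.INTER_CUBIC))
E
```

```text
2.275 [ 537.78593051 -195.53853931  352.11159896] [ 0.99983373  0.01820138 -0.00110365] [ 19.2  33.3  -3.1 102.7   2.4  44.1 106. ]
```

View pics/w1b.png

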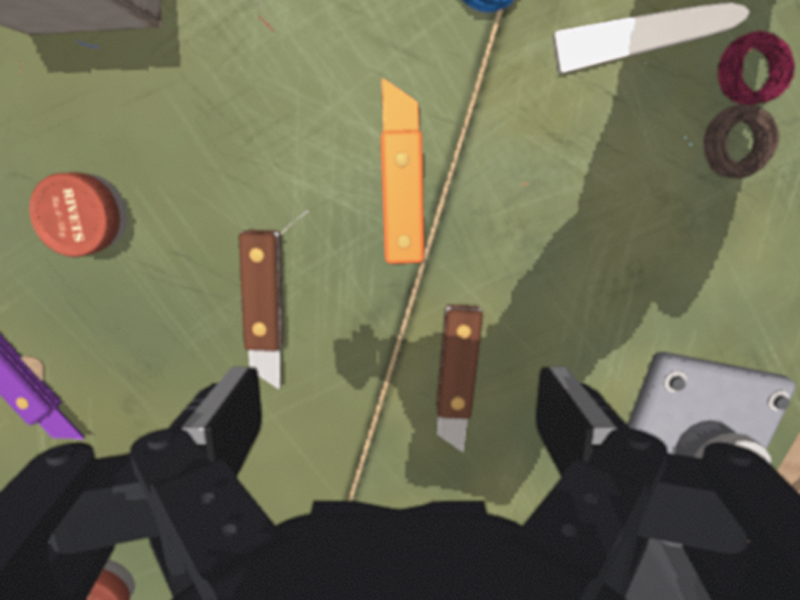

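```bash
python3 - <<'E'
from h import *
W=load("w1");s=load("w1_s");S=load("scene0");D=load("side0")
k=512/800
o=lambda u,v,z:onz(W,((u+.5)*k-.5,(v+.5)*k-.5),z,s)
for n,a,b in [("near",(464,331),(458,404)),("far",(257,255),(259,329))]:
    p,q=o(*a,19.5),o(*b,19.5);print(n,p.round(1),q.round(1),np.linalg.norm(p-q))
w=lambda u,v:ray(W,((u+.5)*k-.5,(v+.5)*k-.5),s)
sc=lambda x,y:ray(S,(155+x/5-.4,115+y/5-.4)); d=lambda x,y:ray(D,(180+x/5-.4,90+y/5-.4));d7=lambda x,y:ray(D,(220+x/7-.4,190+y/7-.4))
for n,a in [("near rear",(sc(435,541),d(303,680),w(464,331))),("near front",(sc(475,497),d(371,638),w(458,404))),
 ("far rear",(sc(570,655),d7(247,504),w(257,255))),("far front",(sc(609,611),d7(346,446),w(259,329)))]:
    p,e=tri(*a);print(n,p.round(1),np.round(e,1))
for u,v in [(447,306),(482,308),(475,420),(436,417)]: print("top corner",o(u,v,18).round(1))
for c in [(676,382),(781,401)]: print("hole",o(*c,18).round(1))
E
```

```text
near [ 580.3 -150.3   19.5] [ 636.5 -151.4   19.5] 56.22678064809087
far [ 529.5 -290.1   19.5] [ 581.5 -292.    19.5] 51.99268350535054
near rear [ 580.8 -151.6   20.5] [1.8 1.6 1.4]
near front [ 634.3 -152.9   24.4] [1.3 0.9 0.9]
far rear [ 530.3 -291.1   19.2] [1.6 1.  1.1]
far front [ 582.2 -293.    19. ] [1.7 0.9 0.9]
top corner [ 563.  -162.7   18. ]
top corner [ 564.  -138.7   18. ]
top corner [ 650.4 -137.9   18. ]
top corner [ 648.3 -166.7   18. ]
hole [618.5   8.9  18. ]
hole [634.6  97.5  18. ]
```

Emit:
{"fn": "send_rows", "kwargs": {
  "moves": "0 0.12 -0.02 0 0.01; 0 0.32 -0.05 0 0.02; 0 0.54 -0.08 0 0.04; 0 0.76 -0.11 0 0.064; 0 0.94 -0.14 0 0.064; 0 0.98 -0.14 0 0.064; 0 0.98 -0.14 0 0.064"
}}

```text
time_s: 3.2
tool_pos: [498.3, 49.3, 352.8]
tool_rot: [[0.179, 0.984, 0.0], [0.984, -0.179, 0.0], [0.0, 0.0, -1.0]]
force: [0.9, -0.5, -0.5]
opening: 85.2
```

```bash
python3 - <<'E'
from station import robot
from h import *
f,s=grab("wrist",robot,"w2")
print(s["time_s"],s["tool_pos"],s["tool_rot"][:,1],s["joint_positions"].round(1))
cv2.imwrite("pics/w2b.png",cv2.resize(f["frame"][:,:,::-1],(800,600),interpolation=cv2.INTER_CUBIC))
E
```

```text
3.2 [498.34297343  49.2761452  352.76683581] [ 9.83893605e-01 -1.78754766e-01  3.27946538e-04] [ -9.5  28.1   1.  113.7  -0.7  38.2  71.6]
```

View pics/w2b.png

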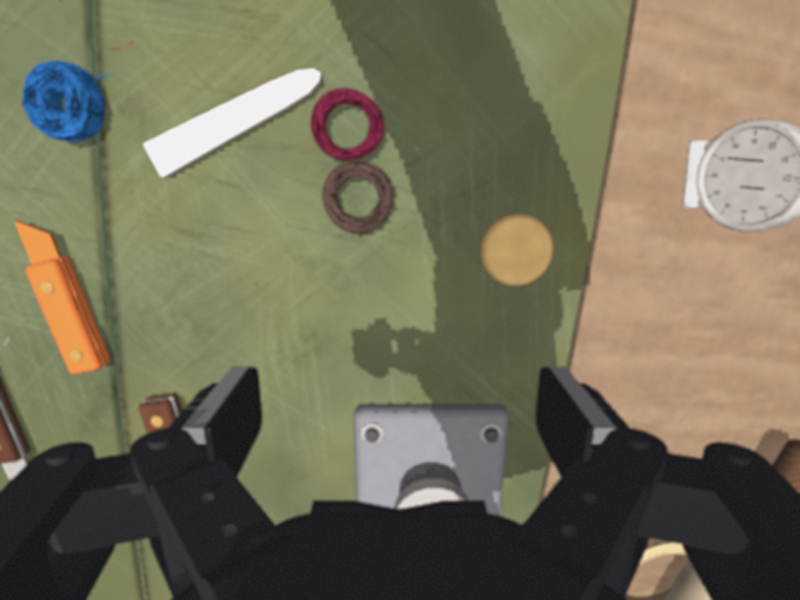

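```bash
python3 - <<'E'
from h import *
W=load("w2");s=load("w2_s");k=512/800
crop(W,220,250,110,80,7,"pics/w2c.png")
o=lambda u,v,z:onz(W,((u+.5)*k-.5,(v+.5)*k-.5),z,s)
for n,a,z in [("cl",(356,409),18),("cr",(506,408),18),("hl",(372,434),18),("hr",(491,434),18),("anvil front",(432,489),55)]: print(n,o(*a,z).round(1))
h=o(491,434,18)-o(372,434,18);print(np.degrees(np.arctan2(-h[0],h[1])),np.linalg.norm(h))
E
```

```text
cl [596.4  -1.1  18. ]
cr [615.6 107.2  18. ]
hl [619.1   6.3  18. ]
hr [635.2  93.7  18. ]
anvil front [646.1  44.8  55. ]
-10.479458842285853 88.84300325037287
```

View pics/w2c.png

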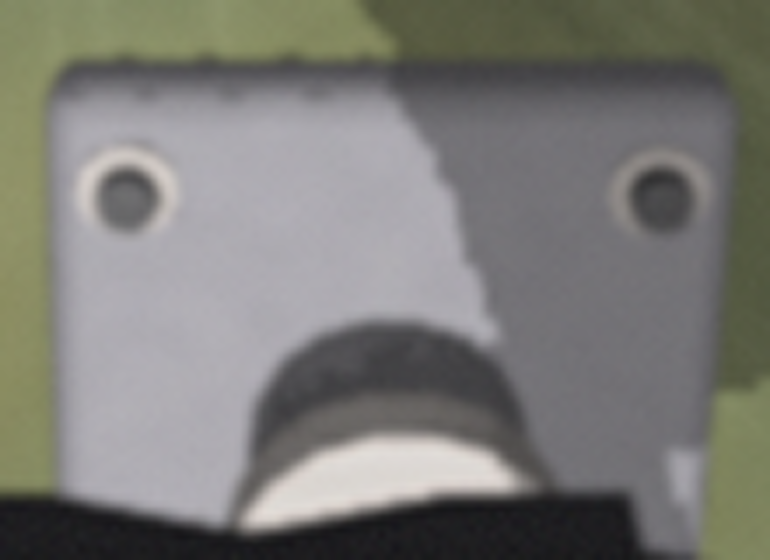

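```bash
python3 - <<'E'
from h import *
from scipy.optimize import least_squares
W=load("w2");s=load("w2_s")
o=lambda u,v,z:onz(W,(220+(u+.5)/7-.5,250+(v+.5)/7-.5),z,s)
for name,pts in [("white",[(250,518),(290,477),(340,447),(400,432),(450,437),(500,458),(535,487)]),("rim",[(240,500),(275,440),(330,403),(395,387),(450,395),(505,420),(545,470)])]:
  P=np.array([o(*p,55)[:2] for p in pts])
  r=least_squares(lambda c:np.hypot(*(P-c).T)-28,[673,40]);print(name,r.x.round(1),r.fun.round(1))
c=o(390,320,50);print
S=load("scene0");D=load("side0")
R=np.array([[np.cos(-.183),-np.sin(-.183)],[np.sin(-.183),np.cos(-.183)]])
for ram in [(672.5,40)]:
  for n,f,x0,y0,out in [("s",S,155,115,"pics/ov_s.png"),("d",D,180,90,"pics/ov_d.png")]:
    im=cv2.resize(f["frame"][y0:y0+150,x0:x0+160,::-1],None,fx=5,fy=5,interpolation=cv2.INTER_CUBIC)
    def dr(pts,col):
        P=np.array([np.r_[R@p[:2]+ram,p[2]] for p in pts]);q=((proj(f,P)-[x0,y0]+.5)*5).astype(int)
        cv2.polylines(im,[q.reshape(-1,1,2)],True,col,1)
    dr([(-65,-58,18),(150,-58,18),(150,58,18),(-65,58,18)],(0,0,255))
    dr([(28*np.cos(a),28*np.sin(a),55) for a in np.linspace(0,6.28,40)],(255,0,0))
    dr([(-28,-28,113),(-28,28,113),(-28,28,205),(-28,-28,205)],(0,255,255))
    dr([(148,-28,205),(148,28,205),(-28,28,205),(-28,-28,205)],(0,255,255))
    cv2.imwrite(out,im)
E
```

```text
white [672.9  41.7] [-0.5 -0.6  0.2  0.9  0.6 -0.2 -1. ]
rim [665.   42.2] [-1.8 -0.4  0.5  1.2  0.5 -0.2 -2. ]
```

View pics/ov_s.png

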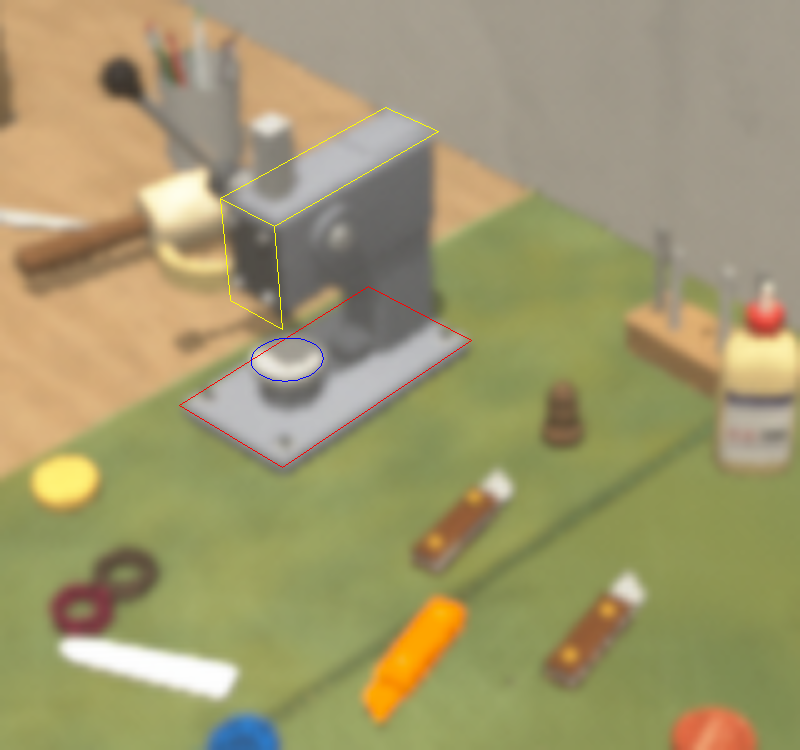

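View pics/ov_d.png

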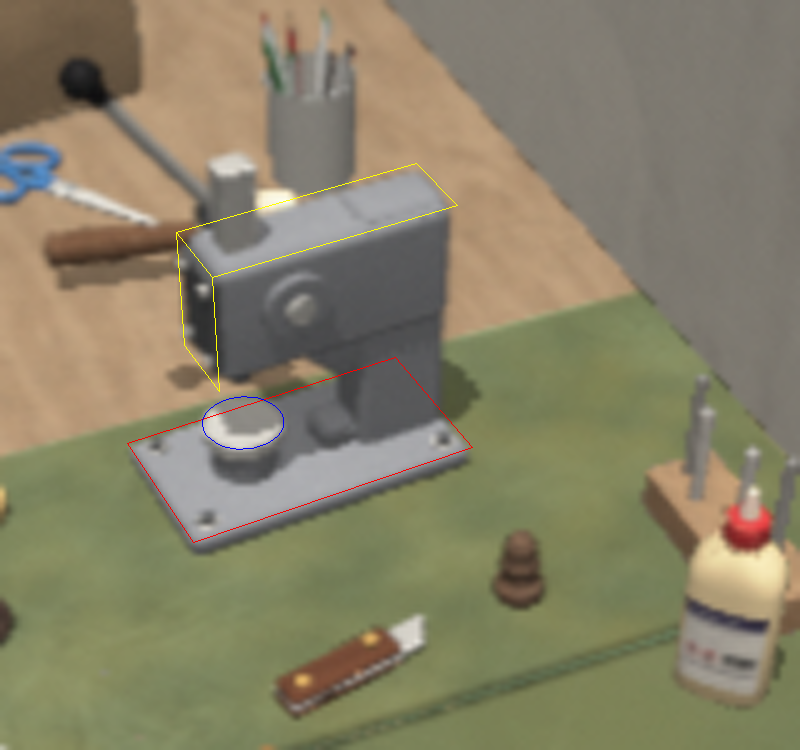

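```bash
python3 - <<'E'
from station import robot
from h import *
f,s=grab("scene",robot,"s2");crop(f,80,20,200,200,4,"pics/s2c.png")
f,s=grab("side",robot,"d2");crop(f,60,20,240,180,3,"pics/d2c.png")
E
```

```text
(no output)
```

View pics/s2c.png

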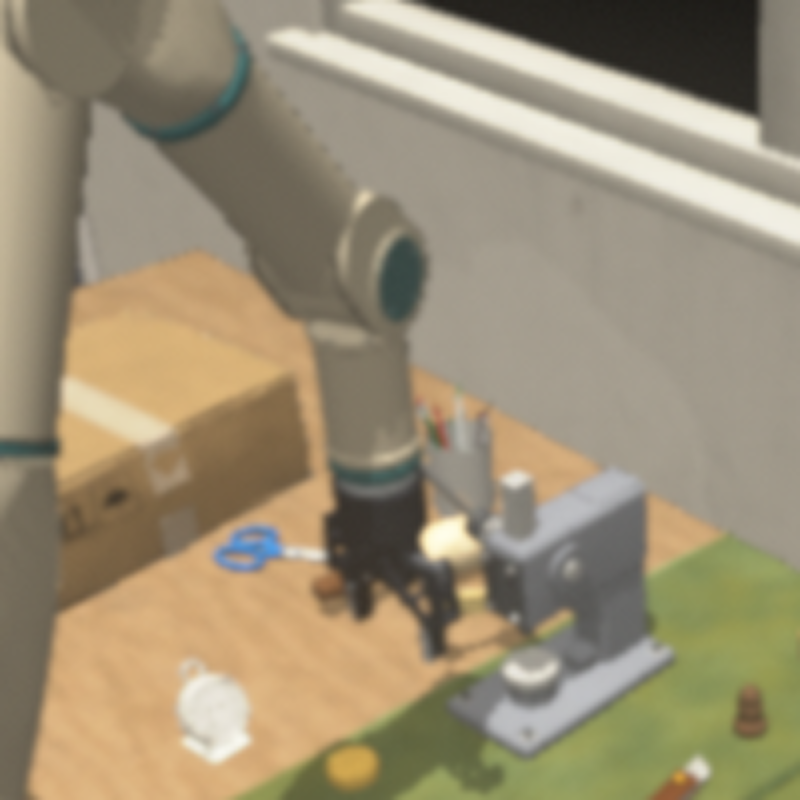

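View pics/d2c.png

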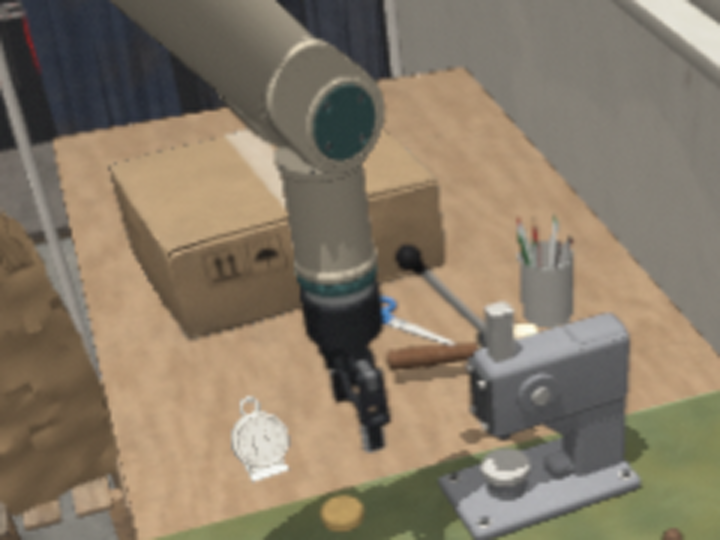

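Emit:
{"fn": "send_rows", "kwargs": {
  "moves": "60 -0.1 0.06 0.05 -0.01; 100 -0.25 0.15 0.15 -0.02; 100 -0.42 0.25 0.27 -0.03; 100 -0.6 0.36 0.4 -0.05; 100 -0.735 0.418 0.49 -0.05; 100 -0.735 0.418 0.49 -0.05; 100 -0.735 0.418 0.49 -0.05"
}}

```text
time_s: 4.22
tool_pos: [567.6, -152.2, 229.9]
tool_rot: [[0.028, 1.0, -0.001], [1.0, -0.028, 0.001], [0.001, -0.001, -1.0]]
force: [-0.1, 1.5, -0.1]
opening: 51.9
```

```bash
python3 - <<'E'
from station import robot
from h import *
f,s=grab("wrist",robot,"w3")
print(s["time_s"],s["tool_pos"],s["tool_rot"][:,1],s["opening"])
cv2.imwrite("pics/w3b.png",cv2.resize(f["frame"][:,:,::-1],(800,600),interpolation=cv2.INTER_CUBIC))
E
```

```text
4.225 [ 567.58871356 -152.24578624  229.88648296] [ 9.99621205e-01 -2.75157881e-02 -5.72106865e-04] 51.92037855691875
```

View pics/w3b.png

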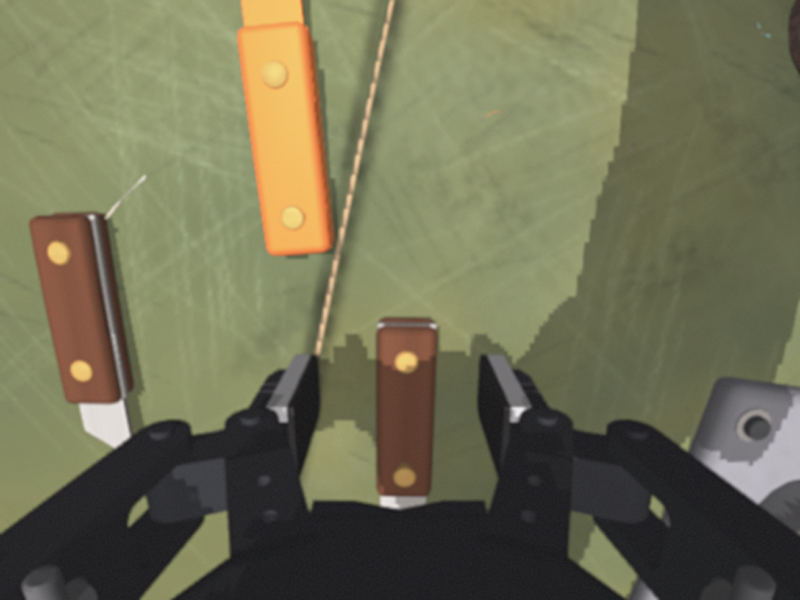

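```bash
python3 - <<'E'
from h import *
W=load("w3");s=load("w3_s");k=512/800
o=lambda u,v,z:onz(W,((u+.5)*k-.5,(v+.5)*k-.5),z,s)
T=s["tool_rot"].T
for n,a,z in [("rear",(406,361),19.5),("front",(404,476),25),("buttL",(378,325),18),("buttR",(436,326),18),("fl",(379,492),18),("fr",(431,492),18)]:
    p=o(*a,z);print(n,p.round(1),(T@(p-s["tool_pos"])).round(1))
E
```

```text
rear [ 579.8 -150.4   19.5] [  2.1  12.3 210.4]
front [ 632.5 -152.6   25. ] [  1.3  65.  204.9]
buttL [ 564.1 -161.6   18. ] [ -9.5  -3.1 211.9]
buttR [ 565.2 -137.7   18. ] [ 14.4  -2.7 211.9]
fl [ 646.3 -164.5   18. ] [-10.2  79.2 211.8]
fr [ 647.  -140.3   18. ] [ 14.   79.2 211.8]
```

Emit:
{"fn": "send_rows", "kwargs": {
  "moves": "100 0.008 0 0.08 0; 100 0.008 0 0.16 0; 100 0.008 0 0.205 0; 100 0.008 0 0.216 0; 100 0.008 0 0.216 0; 255 0.008 0 0.216 0; 255 0.008 0 0.216 0; 255 0.008 0 0.216 0; 255 0.008 0 0.216 0",
  "grip_force": 70
}}

```text
time_s: 5.4
tool_pos: [568.3, -149.7, 176.8]
tool_rot: [[0.026, 1.0, 0.001], [1.0, -0.026, -0.0], [-0.0, 0.001, -1.0]]
force: [-1.4, 0.5, 5.9]
opening: 23.9
```

```bash
python3 - <<'E'
from station import robot
from h import *
f,s=grab("wrist",robot,"w4")
print(s["time_s"],s["tool_pos"],s["tool_rot"][:,1],s["opening"],s["force"])
cv2.imwrite("pics/w4b.png",cv2.resize(f["frame"][:,:,::-1],(800,600),interpolation=cv2.INTER_CUBIC))
E
```

```text
5.4 [ 568.27860142 -149.71332564  176.84618028] [ 0.99966316 -0.0259321   0.00104917] 23.93398094799316 [-1.43914872  0.48359051  5.94797848]
```

View pics/w4b.png

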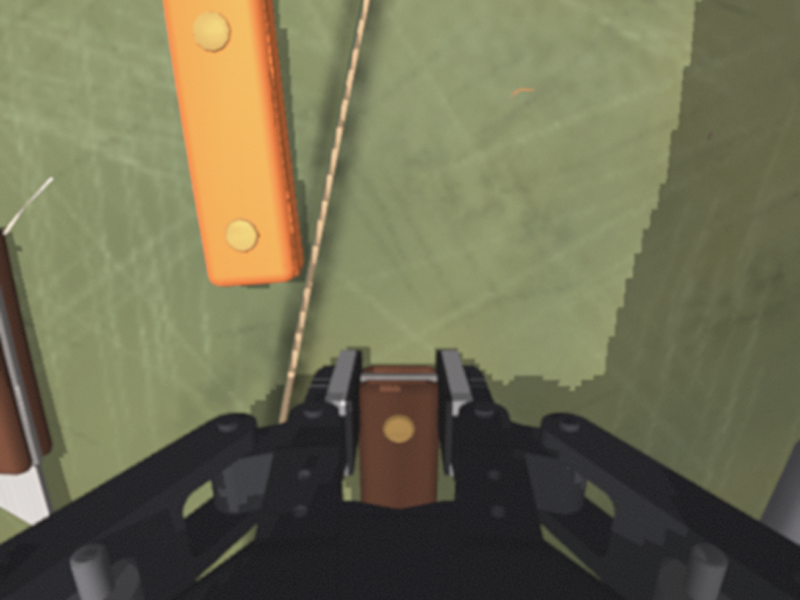

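Emit:
{"fn": "send_rows", "kwargs": {
  "moves": "255 0 0 -0.06 0; 255 0 -0.05 -0.16 0; 255 0.08 -0.12 -0.26 0; 255 0.22 -0.2 -0.32 0.01; 255 0.4 -0.235 -0.32 0.02; 255 0.58 -0.235 -0.32 0.035; 255 0.74 -0.235 -0.32 0.05; 255 0.85 -0.235 -0.32 0.05; 255 0.874 -0.235 -0.32 0.05; 255 0.874 -0.235 -0.32 0.05"
}}

```text
time_s: 6.7
tool_pos: [515.0, 69.8, 256.3]
tool_rot: [[0.182, 0.983, 0.0], [0.983, -0.182, -0.0], [-0.0, 0.0, -1.0]]
force: [-0.5, -0.6, -1.0]
opening: 23.9
```

```bash
python3 - <<'E'
from station import robot
from h import *
f,s=grab("wrist",robot,"w5")
print(s["time_s"],s["tool_pos"],s["tool_rot"][:,1],s["opening"],s["force"])
cv2.imwrite("pics/w5b.png",cv2.resize(f["frame"][:,:,::-1],(800,600),interpolation=cv2.INTER_CUBIC))
f,s=grab("side",robot,"d5");crop(f,130,80,160,120,5,"pics/d5c.png")
f,s=grab("scene",robot,"s5");crop(f,120,100,160,120,5,"pics/s5c.png")
E
```

```text
6.7 [514.95082945  69.79410082 256.33967911] [ 9.83322759e-01 -1.81868750e-01  3.31735362e-04] 23.936965117474962 [-0.53644225 -0.58183686 -0.98600815]
```

View pics/w5b.png

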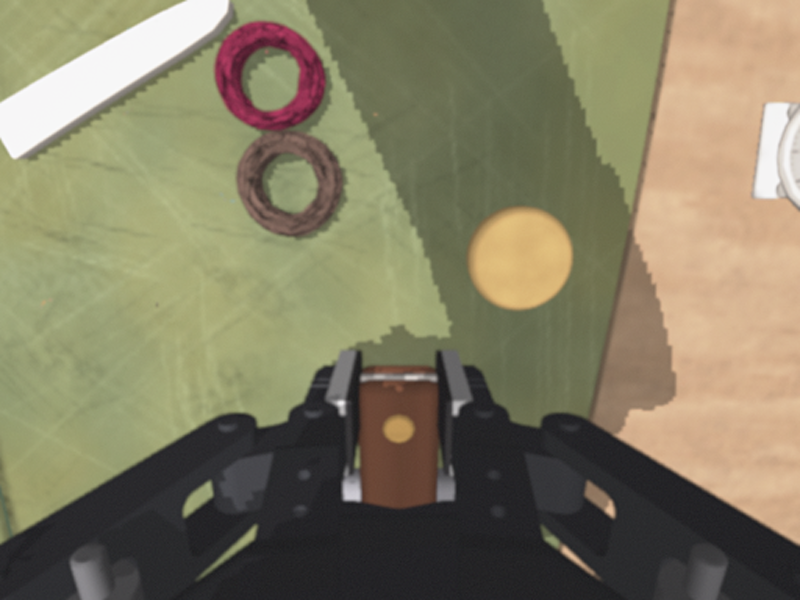

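View pics/d5c.png

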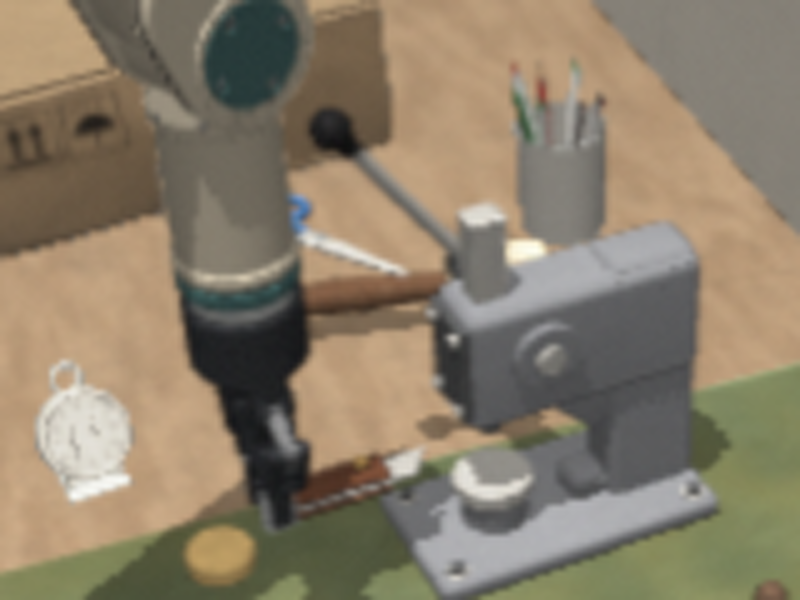

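View pics/s5c.png

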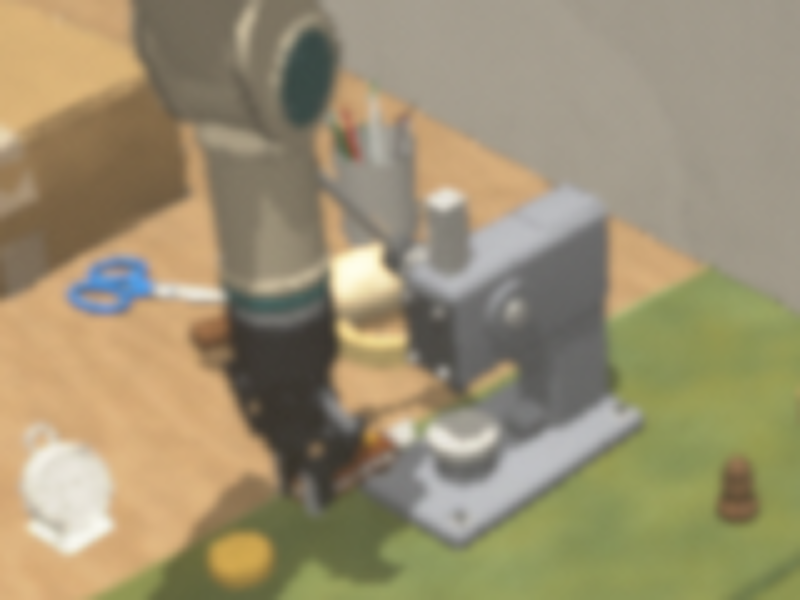

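```bash
python3 - <<'E'
from h import *
D=load("d5");S=load("s5")
d=lambda x,y:ray(D,(130+x/5-.4,80+y/5-.4));s=lambda x,y:ray(S,(120+x/5-.4,100+y/5-.4))
for n,a,b in [("rivet",(363,462),(374,437)),("anvil",(492,468),(463,430)),("ramtop",(482,215),(447,201)),("knob",(331,131),None)]:
    if b: p,e=tri(d(*a),s(*b));print(n,p.round(1),np.round(e,1))
for z in (104,): print(onz(D,(130+363/5-.4,80+462/5-.4),z),onz(S,(120+374/5-.4,100+437/5-.4),z))
for z in (55,): print(onz(D,(130+492/5-.4,80+468/5-.4),z),onz(S,(120+463/5-.4,100+430/5-.4),z))
E
```

```text
rivet [575.1  45.2 111.8] [1.3 1.3]
anvil [669.8  36.6  62. ] [0.2 0.2]
ramtop [671.4  36.4 266.1] [0.4 0.4]
[578.71940605  51.71924787 104.        ] [584.36738691  53.69033336 104.        ]
[674.68532646  43.93196555  55.        ] [677.07242975  42.08103507  55.        ]
```

```bash
python3 - <<'E'
from h import *
D=load("d5");S=load("s5")
R=load("w5_s")["tool_rot"];t=load("w5_s")["tool_pos"]
outs=[]
for f,x0,y0 in [(D,170,155),(S,165,165)]:
    k=12
    im=cv2.resize(f["frame"][y0:y0+45,x0:x0+50,::-1],None,fx=k,fy=k,interpolation=cv2.INTER_CUBIC)
    P=np.array([t+R@np.array([0,y,176.8-h]) for y,h in [(64.2,25),(12.2,19.5),(-2.8,18),(82.2,18)]])
    q=((proj(f,P)-[x0,y0]+.5)*k).astype(int)
    for a in q: cv2.circle(im,tuple(int(i) for i in a),4,(255,0,0),1)
    outs.append(im)
cv2.imwrite("pics/z5d.png",outs[0]);cv2.imwrite("pics/z5s.png",outs[1])
E
```

```text
(no output)
```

View pics/z5d.png

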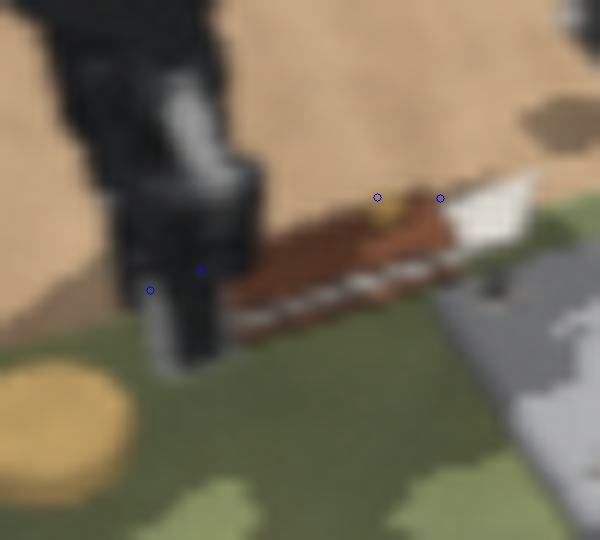

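View pics/z5s.png

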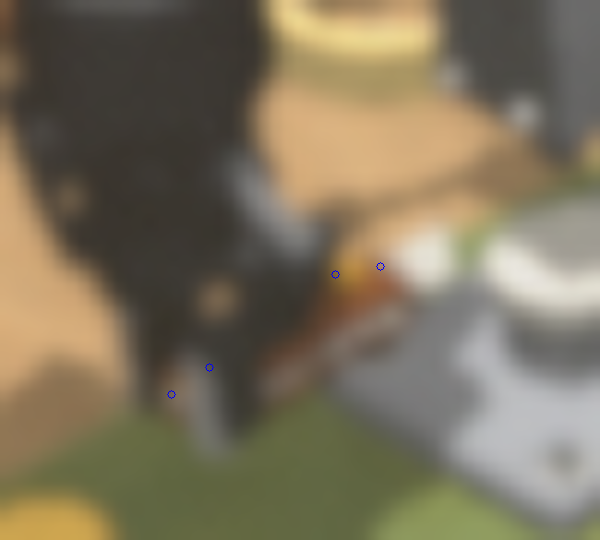

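Emit:
{"fn": "send_rows", "kwargs": {
  "moves": "255 0 0.04 0.02 0; 255 0 0.1 0.05 0; 255 -0.003 0.18 0.07 0; 255 -0.003 0.26 0.073 0; 255 -0.003 0.31 0.073 0; 255 -0.003 0.335 0.073 0; 255 -0.003 0.335 0.073 0"
}}

```text
time_s: 7.72
tool_pos: [597.2, 54.3, 237.5]
tool_rot: [[0.182, 0.983, -0.0], [0.983, -0.182, 0.0], [-0.0, -0.0, -1.0]]
force: [-0.3, 0.1, -1.1]
opening: 24.2
```

```bash
python3 - <<'E'
from station import robot
from h import *
f,s=grab("side",robot,"d6");crop(f,150,80,160,120,5,"pics/d6c.png")
print(s["time_s"],s["tool_pos"],s["force"])
f,s=grab("scene",robot,"s6");crop(f,130,100,160,120,5,"pics/s6c.png")
E
```

```text
7.725 [597.22526115  54.25840005 237.54869303] [-0.31291278  0.10748329 -1.11310485]
```

View pics/d6c.png

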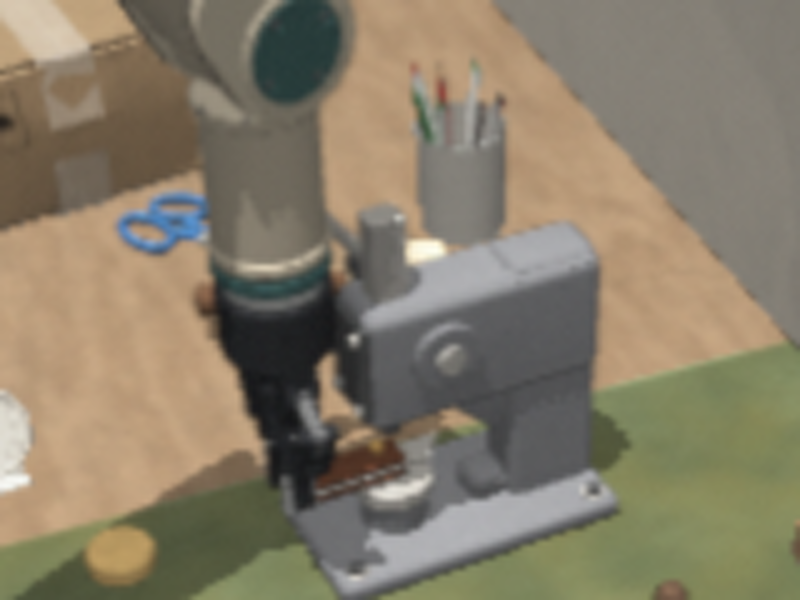

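View pics/s6c.png

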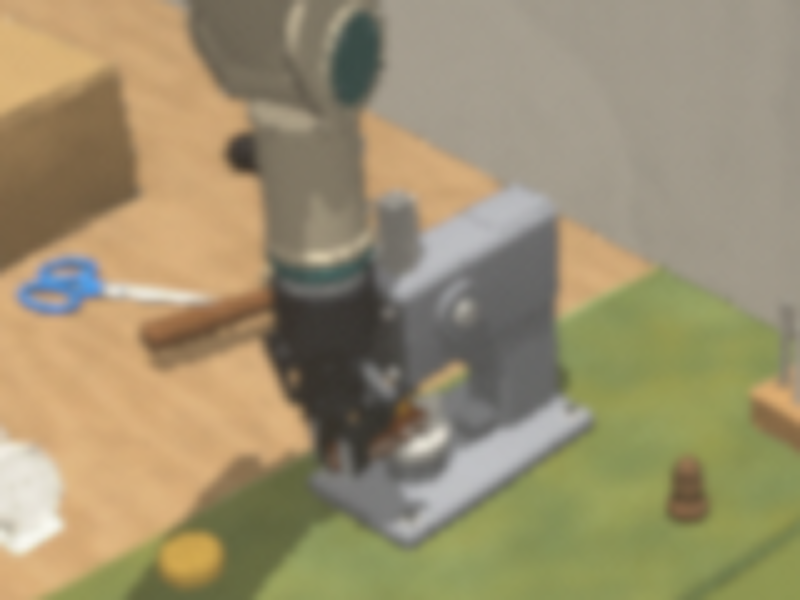

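Emit:
{"fn": "send_rows", "kwargs": {
  "moves": "255 0 0.01 0 0; 255 0 0.019 0 0; 255 0 0.019 0.01 0; 255 0 0.019 0.018 0; 255 0 0.019 0.022 0; 255 0 0.019 0.022 0"
}}

```text
time_s: 8.57
tool_pos: [601.7, 53.5, 232.1]
tool_rot: [[0.182, 0.983, -0.0], [0.983, -0.182, 0.0], [-0.0, -0.0, -1.0]]
force: [-0.8, 0.5, -1.3]
opening: 24.0
```

```bash
python3 - <<'E'
from station import robot
from h import *
f,s=grab("side",robot,"d7");crop(f,200,140,80,60,10,"pics/d7c.png")
print(s["time_s"],s["tool_pos"],s["force"],s["ft_torque"])
E
```

```text
8.575 [601.73417713  53.49754938 232.12789423] [-0.75710578  0.49693847 -1.33773106] [-0.00615454  0.08627886 -0.02381478]
```

View pics/d7c.png

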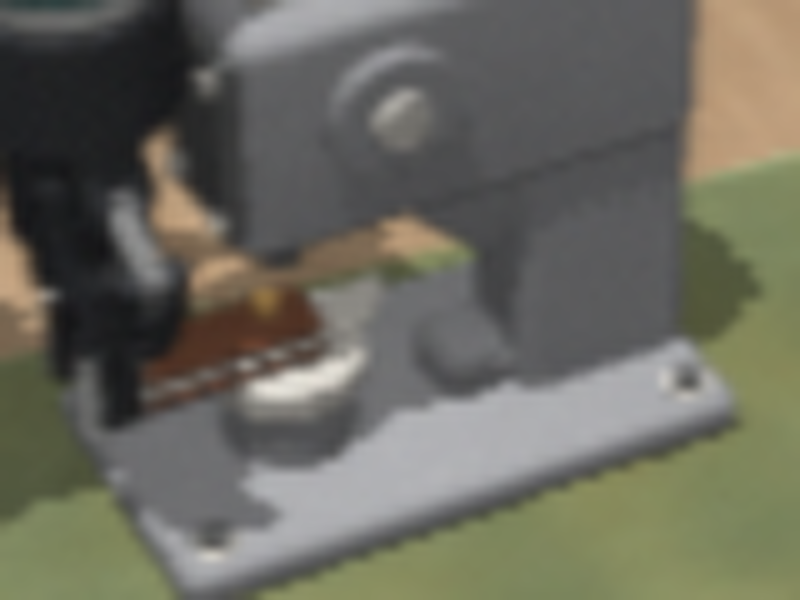

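Emit:
{"fn": "send_rows", "kwargs": {
  "moves": "255 0 0 0.002 0; 255 0 0 0.004 0; 255 0 0 0.006 0; 255 0 0 0.006 0"
}}

```text
time_s: 9.12
tool_pos: [601.8, 53.5, 231.2]
tool_rot: [[0.182, 0.983, -0.0], [0.983, -0.182, 0.0], [0.0, -0.0, -1.0]]
force: [-2.5, -0.2, 4.0]
opening: 24.1
```

```bash
python3 - <<'E'
from h import *
D=load("d7")
a=onz(D,(228.2,174.6),55);b=onz(D,(200+265/10-.45,140+300/10-.45),80);d=b-a
print(a,b,d,[d[:2]@[.983,-.182],d[:2]@[.182,.983]])
E
```

```text
[670.87400794  37.3732117   55.        ] [664.01515511  38.68177062  80.        ] [-6.85885283  1.30855892 25.        ] [np.float64(-6.980410057809547), np.float64(0.0380022014531997)]
```

Emit:
{"fn": "send_rows", "kwargs": {
  "moves": "200 0 0 0 0; 150 0 0 0 0; 100 0 0 0 0; 100 0 0 0 0; 100 0 0 0 0; 100 0 -0.03 0 0; 100 0 -0.08 0 0; 100 0 -0.14 0 0; 100 0 -0.2 0 0; 100 0 -0.24 0 0; 100 0 -0.24 0 0"
}}

```text
time_s: 10.5
tool_pos: [542.0, 64.7, 230.9]
tool_rot: [[0.181, 0.983, -0.001], [0.983, -0.181, 0.0], [-0.0, -0.001, -1.0]]
force: [0.5, -0.3, -0.5]
opening: 51.7
```

```bash
python3 - <<'E'
from station import robot
from h import *
f,s=grab("side",robot,"d8");crop(f,190,140,80,60,10,"pics/d8c.png")
print(s["time_s"],s["tool_pos"],s["force"],s["opening"])
f,s=grab("scene",robot,"s8");crop(f,170,140,80,60,10,"pics/s8c.png")
f,s=grab("wrist",robot,"w8")
cv2.imwrite("pics/w8b.png",cv2.resize(f["frame"][:,:,::-1],(800,600),interpolation=cv2.INTER_CUBIC))
E
```

```text
10.5 [542.0126636   64.68568861 230.85435293] [ 0.47568242 -0.32033564 -0.4566499 ] 51.65132628031837
```

View pics/d8c.png

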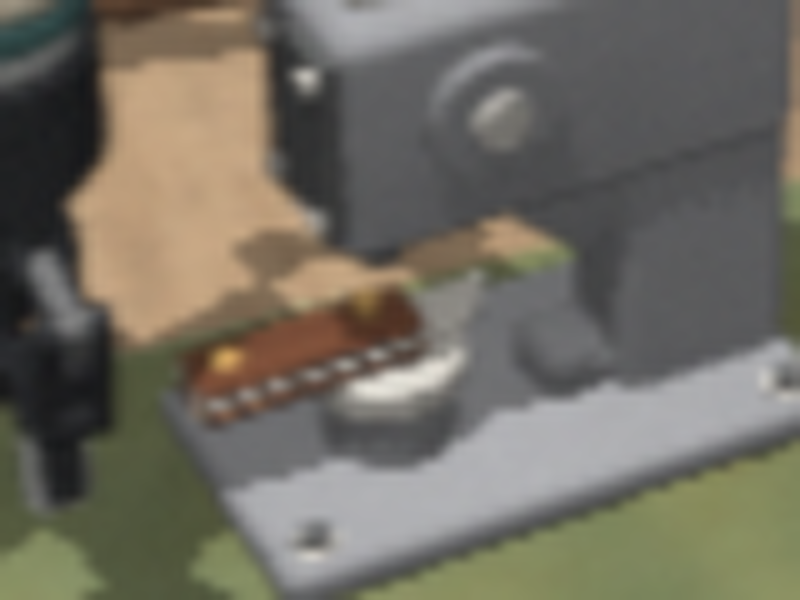

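View pics/s8c.png

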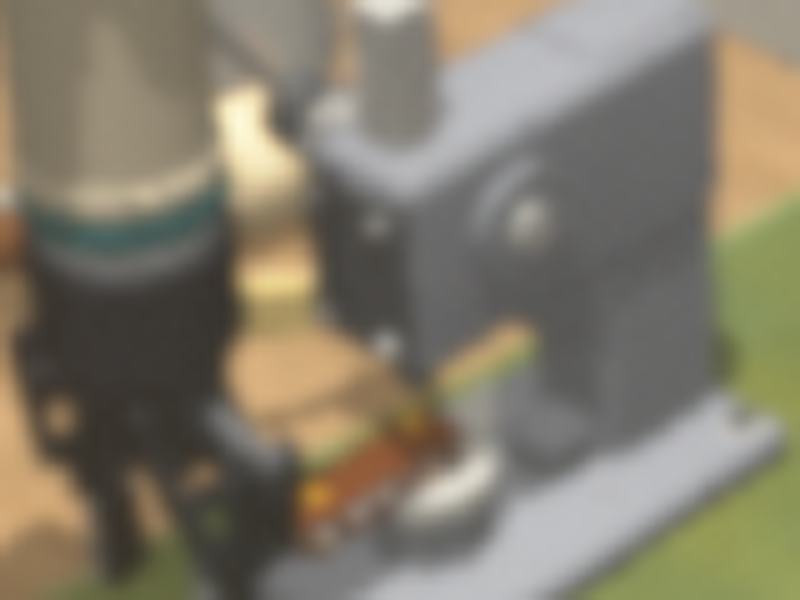

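View pics/w8b.png

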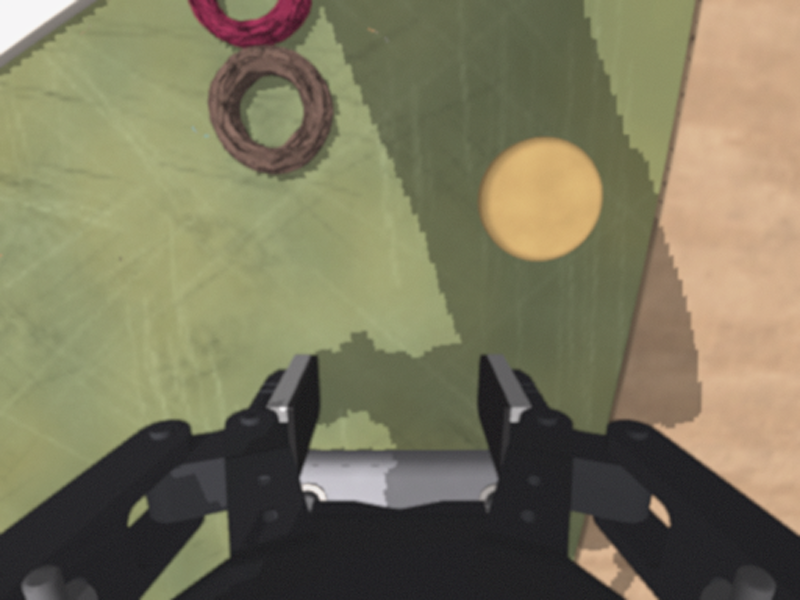

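```bash
python3 - <<'E'
from h import *
D=load("d8");S=load("s8")
E=np.array([[.983,-.182],[.182,.983]])
a=onz(D,(228.2,174.6),55)
for p,z in [((367,303),80),((227,357),74.5)]:
    b=onz(D,(190+p[0]/10-.45,140+p[1]/10-.45),z);print("D",b.round(1),E@(b-a)[:2])
b2=onz(S,(155+289/5-.4,115+357/5-.4),55)
for p,z in [((414,423),80),((317,497),74.5)]:
    b=onz(S,(170+p[0]/10-.45,140+p[1]/10-.45),z);print("S",b.round(1),E@(b-b2)[:2])
E
```

```text
D [663.6  37.   80. ] [-7.04818269 -1.73273431]
D [613.6  48.1  74.5] [-58.21352268   0.08345348]
S [667.8  39.6  80. ] [-7.33875767 -1.67818414]
S [616.3  48.6  74.5] [-59.59220585  -2.22741065]
```

Emit:
{"fn": "send_rows", "kwargs": {
  "moves": "255 -0.008 0 0.008 0; 255 -0.008 0 0.008 0; 255 -0.008 0.05 0.008 0; 255 -0.008 0.1 0.008 0; 255 -0.008 0.14 0.008 0; 255 -0.008 0.165 0.008 0; 255 -0.008 0.175 0.008 0; 255 -0.008 0.185 0.008 0; 255 -0.008 0.193 0.008 0; 255 -0.008 0.2 0.008 0; 255 -0.008 0.205 0.008 0; 255 -0.008 0.205 0.008 0",
  "grip_force": 20
}}

```text
time_s: 12.15
tool_pos: [593.0, 53.1, 228.8]
tool_rot: [[0.182, 0.983, 0.0], [0.983, -0.182, 0.0], [0.0, 0.0, -1.0]]
force: [0.5, -0.7, 1.0]
opening: 0.0
```

```bash
python3 - <<'E'
from station import robot
from h import *
f,s=grab("side",robot,"d9");crop(f,190,140,80,60,10,"pics/d9c.png")
print(s["time_s"],s["tool_pos"],s["force"],s["opening"])
f,s=grab("wrist",robot,"w9")
cv2.imwrite("pics/w9b.png",cv2.resize(f["frame"][:,:,::-1],(800,600),interpolation=cv2.INTER_CUBIC))
E
```

```text
12.15 [592.96425549  53.13299749 228.78692178] [ 0.53210408 -0.65760382  1.02899279] 0.00013418313615488428
```

View pics/d9c.png

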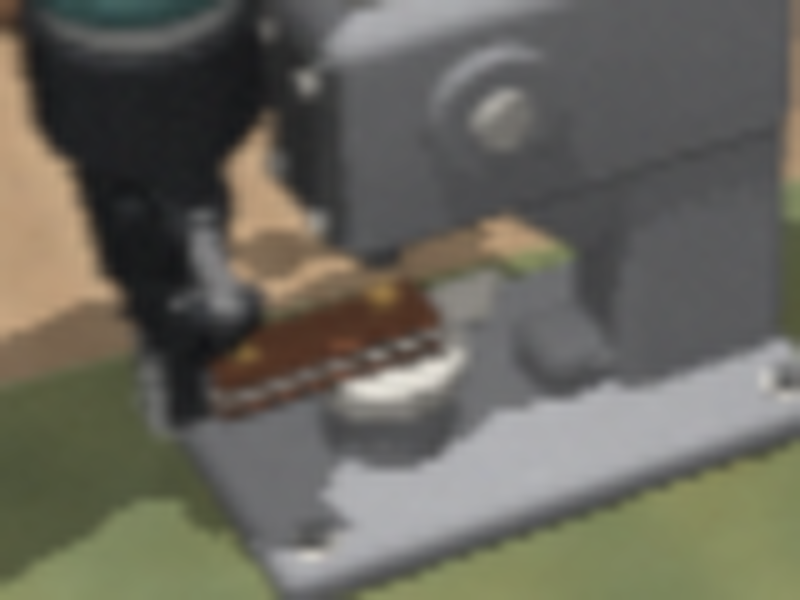

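View pics/w9b.png

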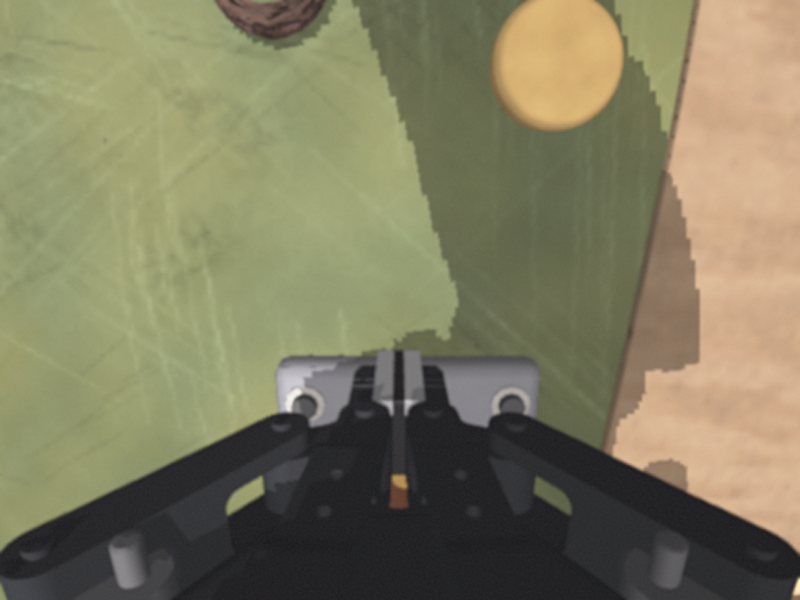

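```bash
python3 - <<'E'
from h import *
D=load("d9")
E=np.array([[.983,-.182],[.182,.983]])
a=onz(D,(228.2,174.6),55)
for p,z in [((383,296),80),((367,303),80),((245,354),74.5)]:
    b=onz(D,(190+p[0]/10-.45,140+p[1]/10-.45),z);print("D",b.round(1),E@(b-a)[:2])
# die bottom centre expected pixel from anvil
print((proj(D,[[a[0],a[1],94]])-[190,140]+.45)*10)
E
```

```text
D [670.1  36.7  80. ] [-0.65236658 -0.82004696]
D [663.6  37.   80. ] [-7.04818269 -1.73273431]
D [619.3  45.6  74.5] [-52.20978933  -1.25700239]
[[382.14967653 261.90231872]]
```

Emit:
{"fn": "send_rows", "kwargs": {
  "moves": "255 0 -0.06 0 0; 255 0 -0.14 0 0; 255 0 -0.22 0 0; 255 0 -0.26 -0.1 0; 255 0 -0.26 -0.3 0; 255 0 -0.26 -0.5 0; 200 0 -0.26 -0.7 0; 100 0.02 -0.26 -0.88 0; 60 0.1 -0.2 -0.96 0; 60 0.2 -0.14 -0.97 0; 60 0.3 -0.1 -0.97 0; 60 0.35 -0.1 -0.97 0; 60 0.35 -0.1 -0.97 0"
}}

```text
time_s: 13.88
tool_pos: [583.7, 144.4, 470.9]
tool_rot: [[0.18, 0.984, -0.001], [0.984, -0.18, -0.0], [-0.0, -0.001, -1.0]]
force: [0.3, -0.7, 0.4]
opening: 65.5
```

```bash
python3 - <<'E'
from station import robot
from h import *
f,s=grab("side",robot,"d10");crop(f,190,140,80,60,10,"pics/d10c.png")
print(s["time_s"],s["tool_pos"],s["force"],s["opening"])
f,s=grab("wrist",robot,"w10")
cv2.imwrite("pics/w10b.png",cv2.resize(f["frame"][:,:,::-1],(800,600),interpolation=cv2.INTER_CUBIC))
S=load("scene0");D=load("side0")
for f,uv in [(S,(155+122/5-.4,115+78/5-.4)),(D,(180+82/5-.4,90+80/5-.4))]: print(onz(f,uv,296))
E
```

```text
13.875 [583.7349371  144.42563053 470.8884326 ] [ 0.28759322 -0.69960335  0.37519948] 65.54044715232033
[632.241027   138.17133539 296.        ]
[627.11958951 135.36413478 296.        ]
```

View pics/d10c.png

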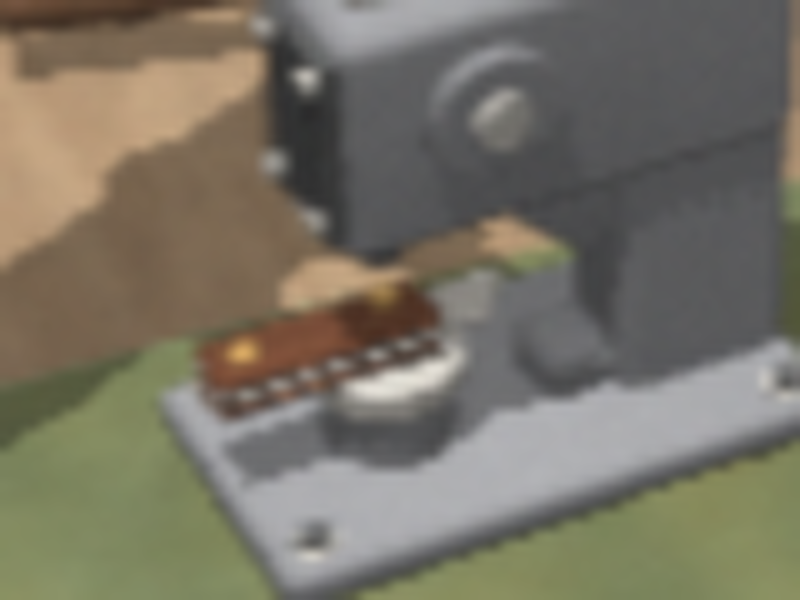

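View pics/w10b.png

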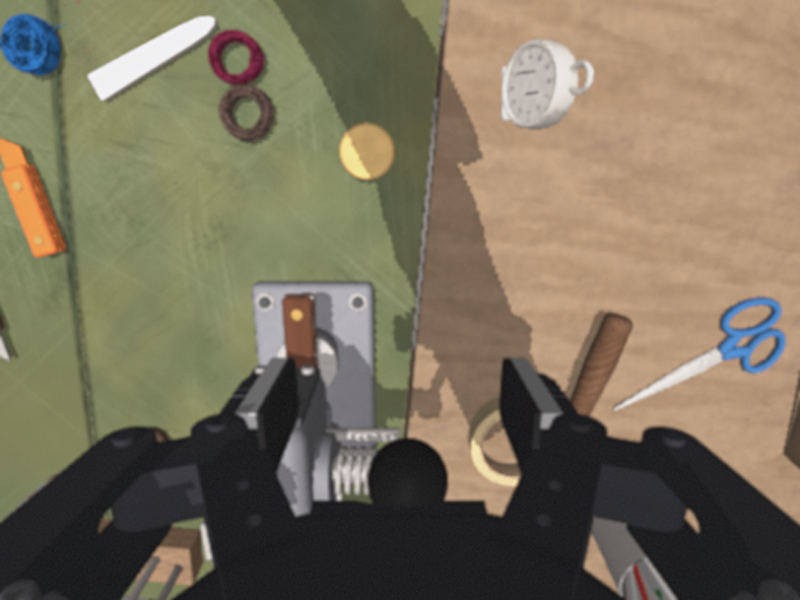

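```bash
python3 - <<'E'
from h import *
W=load("w10");s=load("w10_s");k=512/800
p=onz(W,((408.5+.5)*k-.5,(479.5)*k-.5),296,s);d=p-[672.5,40,0]
print(p,d[:2]@[.983,-.182],d[:2]@[.182,.983],s["tool_rot"].T@(p-s["tool_pos"]))
def o(u,v,z):
    return onz(W,((u+.5)*k-.5,(v+.5)*k-.5),z,s)
for q,z in [((296,316),74.5),((265,302),18),((358,302),18),((285,296),73),((315,296),73)]:
    p=o(*q,z);d=p-[672.5,40,0];print(p.round(1),d[:2]@[.983,-.182],d[:2]@[.182,.983])
E
```

```text
[627.23568666 137.90314065 296.        ] -62.313191610769856 88.0006822266485 [  2.74816532  43.91066905 174.97094256]
[621.   48.6  74.5] -52.170800890628115 -0.8741286466872812
[618.    6.5  18. ] -47.481217124981825 -42.88119814791144
[634.   93.6  18. ] -47.559666409546 45.73074610673811
[603.   43.4  73. ] -68.97408590235874 -9.303096091069673
[607.5  67.8  73. ] -68.9883009907168 15.506681208872784
```

Emit:
{"fn": "send_rows", "kwargs": {
  "moves": "60 0.011 0.05 0 0; 60 0.011 0.12 0 0; 60 0.011 0.176 0.02 0; 60 0.011 0.176 0.07 0; 60 0.011 0.176 0.09 0; 60 0.011 0.176 0.09 0; 255 0.011 0.176 0.09 0; 255 0.011 0.176 0.09 0; 255 0.011 0.176 0.09 0; 255 0.011 0.176 0.09 0",
  "grip_force": 40
}}

```text
time_s: 15.22
tool_pos: [627.9, 138.2, 449.5]
tool_rot: [[0.182, 0.983, 0.0], [0.983, -0.182, -0.0], [-0.0, 0.0, -1.0]]
force: [-3.3, -0.5, 4.9]
opening: 28.0
```

```bash
python3 - <<'E'
from station import robot
from h import *
f,s=grab("side",robot,"d11");crop(f,150,60,120,90,6,"pics/d11c.png")
print(s["time_s"],s["tool_pos"],s["force"],s["opening"])
f,s=grab("wrist",robot,"w11")
cv2.imwrite("pics/w11b.png",cv2.resize(f["frame"][:,:,::-1],(800,600),interpolation=cv2.INTER_CUBIC))
E
```

```text
15.225 [627.87754845 138.18460051 449.46301409] [-3.28030251 -0.47780974  4.93543986] 28.03076890601745
```

View pics/d11c.png

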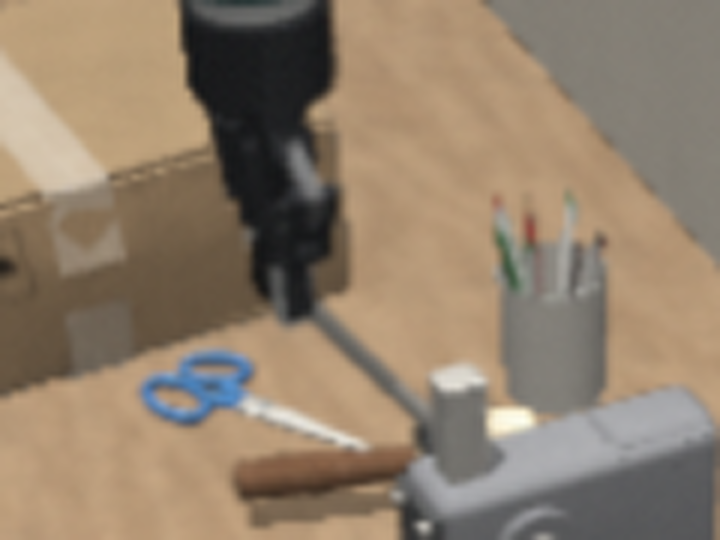

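View pics/w11b.png

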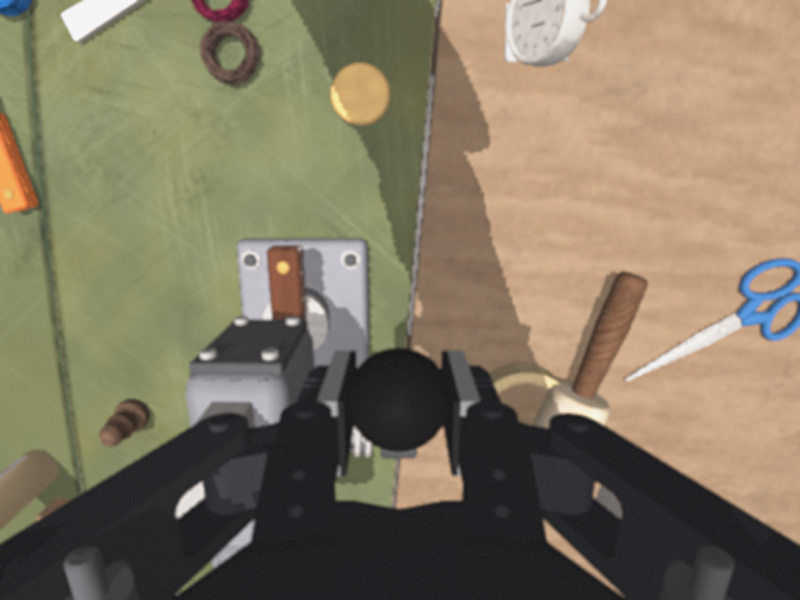

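Emit:
{"fn": "send_rows", "kwargs": {
  "moves": "255 0 -0.022 0.016 0; 255 0 -0.044 0.034 0; 255 0 -0.066 0.053 0; 255 0 -0.086 0.072 0; 255 0 -0.105 0.092 0; 255 0 -0.123 0.113 0; 255 0 -0.14 0.135 0; 255 0 -0.157 0.157 0; 255 0 -0.157 0.157 0"
}}

```text
time_s: 16.45
tool_pos: [589.8, 145.3, 410.1]
tool_rot: [[0.182, 0.983, 0.002], [0.983, -0.182, 0.0], [0.0, 0.002, -1.0]]
force: [-1.0, -1.6, 6.3]
opening: 27.6
```

```bash
python3 - <<'E'
from station import robot
from h import *
f,s=grab("side",robot,"d12");crop(f,130,60,140,105,5,"pics/d12c.png")
print(s["time_s"],s["tool_pos"],s["force"],s["opening"])
f,s=grab("wrist",robot,"w12");crop(f,120,140,260,160,3,"pics/w12c.png")
E
```

```text
16.45 [589.76743936 145.2568948  410.10687528] [-1.00780452 -1.55654079  6.29144748] 27.60678017700769
```

View pics/d12c.png

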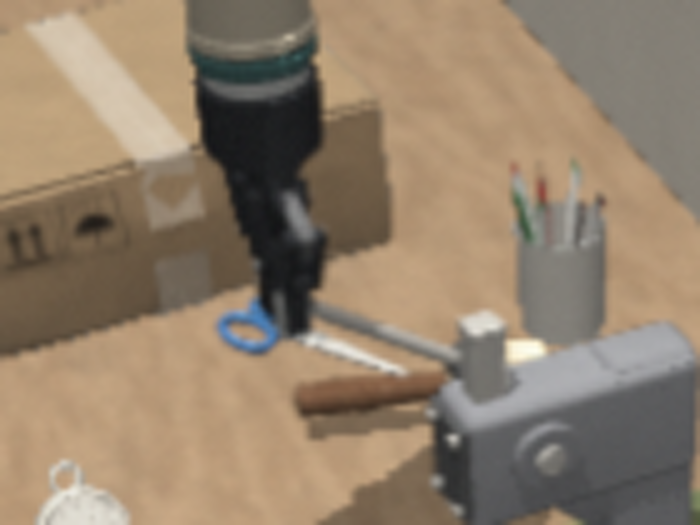

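View pics/w12c.png

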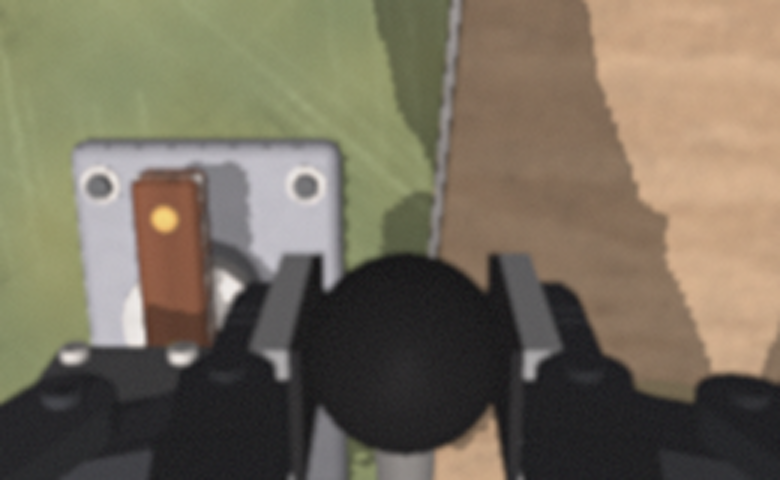

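Emit:
{"fn": "send_rows", "kwargs": {
  "moves": "255 0 -0.03 0.047 0; 255 0 -0.056 0.097 0; 255 0 -0.077 0.148 0; 255 0 -0.094 0.202 0; 255 0 -0.101 0.229 0; 255 0 -0.106 0.256 0; 255 0 -0.113 0.311 0; 255 0 -0.115 0.339 0; 255 0 -0.116 0.367 0; 255 0 -0.116 0.367 0"
}}

```text
time_s: 17.8
tool_pos: [561.6, 150.5, 318.7]
tool_rot: [[0.183, 0.983, 0.002], [0.983, -0.183, 0.0], [0.0, 0.002, -1.0]]
force: [-0.9, -2.3, 10.1]
opening: 27.9
```

Emit:
{"fn": "send_rows", "kwargs": {
  "moves": "255 0 0.0005 0.028 0; 255 0 0.0025 0.056 0; 255 0 0.004 0.073 0; 255 0 0.006 0.085 0; 255 0 0.006 0.089 0; 255 0 0.006 0.089 0; 255 0 0.006 0.089 0"
}}

```text
time_s: 18.68
tool_pos: [563.2, 150.2, 297.0]
tool_rot: [[0.183, 0.983, 0.003], [0.983, -0.183, 0.0], [0.001, 0.002, -1.0]]
force: [-2.2, -2.8, 11.6]
opening: 27.6
```

```bash
python3 - <<'E'
from station import robot
from h import *
f,s=grab("side",robot,"d13");crop(f,130,80,140,105,5,"pics/d13c.png")
print(s["time_s"],s["tool_pos"],s["force"],s["opening"])
f,s=grab("wrist",robot,"w13");crop(f,120,140,260,160,3,"pics/w13c.png")
E
```

```text
18.675 [563.23080006 150.15682718 296.96737385] [-2.16054696 -2.77113378 11.60953156] 27.589154710585248
```

View pics/d13c.png

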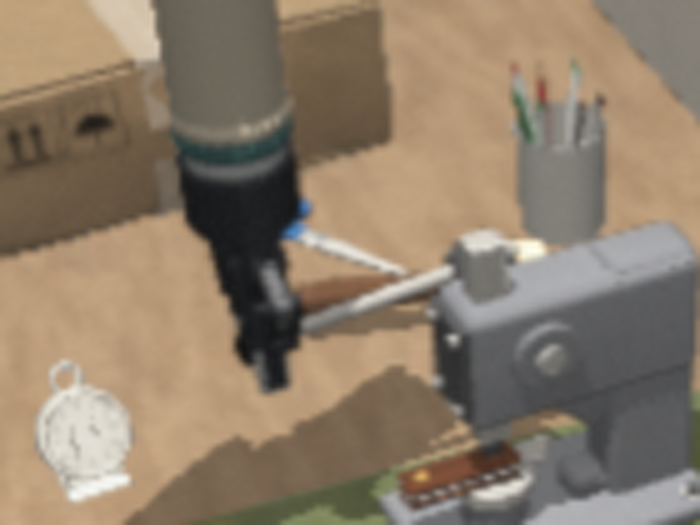

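View pics/w13c.png

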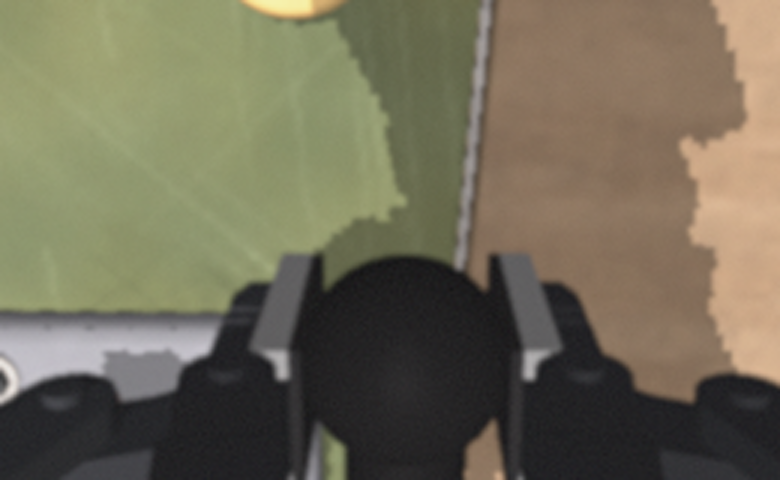

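Emit:
{"fn": "send_rows", "kwargs": {
  "moves": "255 0 0.001 0.006 0; 255 0 0.001 0.01 0; 255 0 0.002 0.016 0; 255 0 0.002 0.016 0; 255 0 0.002 0.016 0"
}}

```text
time_s: 19.4
tool_pos: [563.8, 150.1, 293.0]
tool_rot: [[0.183, 0.983, 0.003], [0.983, -0.183, 0.0], [0.001, 0.003, -1.0]]
force: [-1.0, -2.2, 12.2]
opening: 27.8
```

Emit:
{"fn": "send_rows", "kwargs": {
  "moves": "255 0 0.001 0.006 0; 255 0 0.001 0.01 0; 255 0 0.001 0.012 0; 255 0 0.001 0.012 0"
}}

```text
time_s: 19.9
tool_pos: [564.2, 149.9, 290.1]
tool_rot: [[0.183, 0.983, 0.003], [0.983, -0.183, 0.0], [0.001, 0.003, -1.0]]
force: [-0.5, -2.4, 12.6]
opening: 27.9
```

```bash
python3 - <<'E'
from station import robot
from h import *
f,s=grab("side",robot,"d14");crop(f,130,80,140,105,5,"pics/d14c.png");crop(f,200,140,70,50,11,"pics/d14k.png")
print(s["time_s"],s["tool_pos"],s["force"],s["opening"])
f,s=grab("wrist",robot,"w14");crop(f,120,140,260,160,3,"pics/w14c.png")
a=load("d13")["frame"].astype(int);b=load("d14")["frame"].astype(int)
E
```

```text
19.9 [564.24065308 149.92882245 290.14073101] [-0.45265003 -2.36007546 12.60094497] 27.904182743400288
```

View pics/d14c.png

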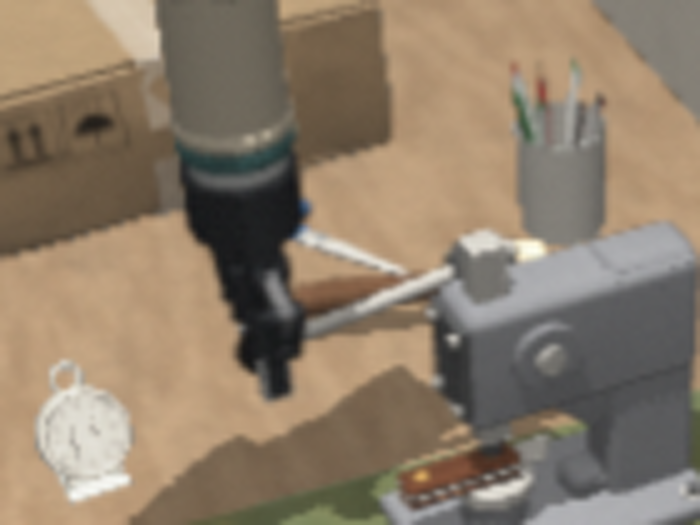

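View pics/d14k.png

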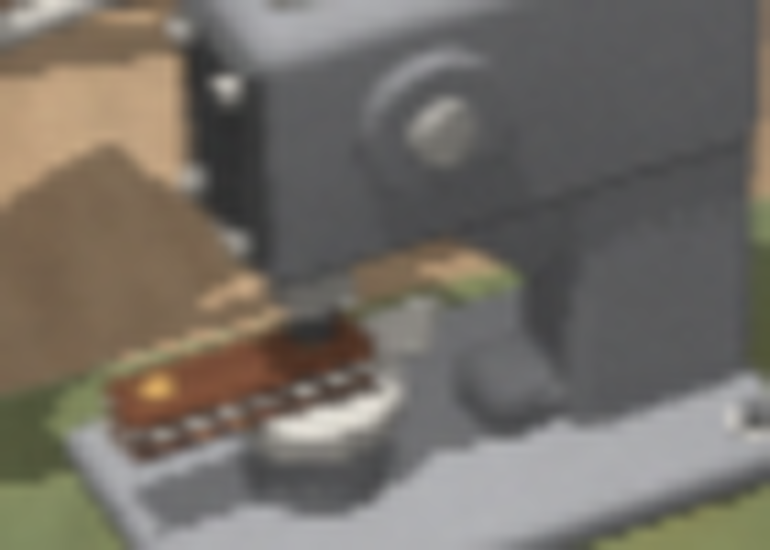

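View pics/w14c.png

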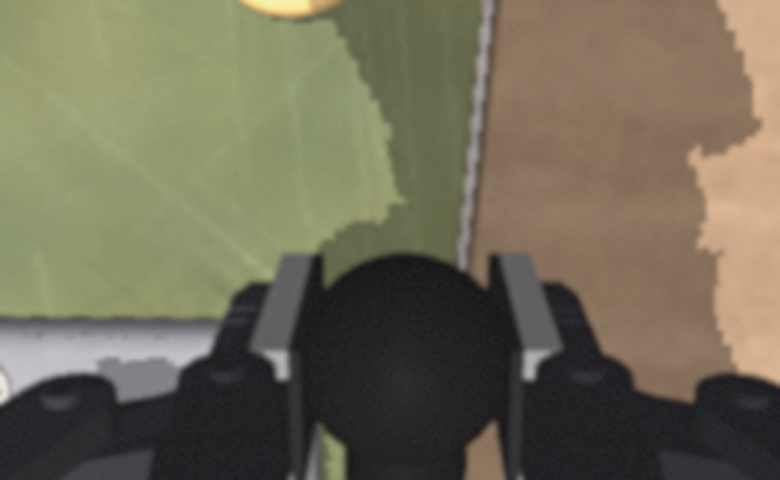

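```bash
python3 - <<'E'
from h import *
outs=[]
for n in ("d12","d13","d14"):
    f=load(n);k=12
    outs.append(cv2.resize(f["frame"][112:162,180:230,::-1],None,fx=k,fy=k,interpolation=cv2.INTER_CUBIC))
cv2.imwrite("pics/rods.png",cv2.resize(np.hstack(outs[1:]),(800,400)))
R=np.array([[.983,-.182],[.182,.983]])
def pl(f,uv,yp=86):
    o,v=ray(f,uv);o2=R@(o[:2]-[672.5,40]);v2=R@v[:2]
    t=(yp-o2[1])/v2[1];return o2[0]+v2[0]*t,o[2]+v[2]*t
f=load("d14")
for c in [(308,325),(380,297),(440,281)]: print(pl(f,(130+c[0]/5-.4,80+c[1]/5-.4)))
f=load("d12")
for c in [(325,312),(440,352)]: print("35deg",pl(f,(130+c[0]/5-.4,60+c[1]/5-.4)))
E
```

```text
(np.float64(-92.3185183036), np.float64(154.96866401138993))
(np.float64(-39.74047807111856), np.float64(160.67789796060777))
(np.float64(4.491181748407712), np.float64(159.6374950751449))
35deg (np.float64(-72.0684397420327), np.float64(237.93558807280385))
35deg (np.float64(5.861343014375734), np.float64(182.885463294989))
```

View pics/rods.png

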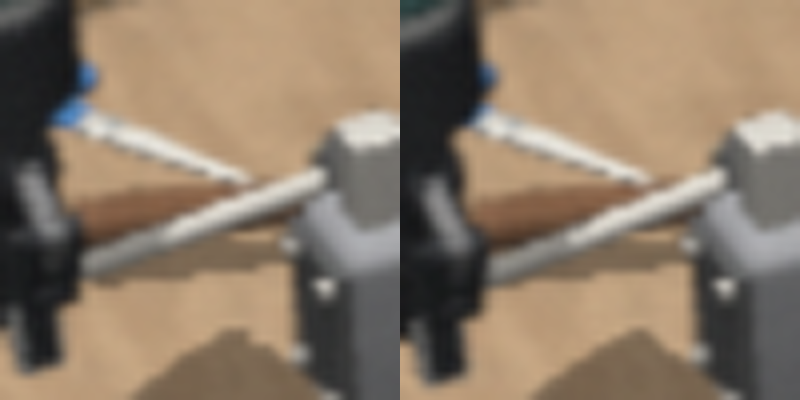

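Emit:
{"fn": "send_rows", "kwargs": {
  "moves": "255 0 0 0 0; 255 0 0.001 0.006 0; 255 0 0.001 0.012 0; 255 0 0.001 0.016 0; 255 0 0.001 0.016 0",
  "grip_force": 90
}}

```text
time_s: 20.62
tool_pos: [564.5, 149.9, 287.4]
tool_rot: [[0.183, 0.983, 0.004], [0.983, -0.183, 0.0], [0.001, 0.004, -1.0]]
force: [-2.6, -2.4, 21.6]
opening: 27.1
```

```bash
python3 - <<'E'
from station import robot
from h import *
f,s=grab("side",robot,"d15")
print(s["time_s"],s["tool_pos"],s["force"],s["opening"])
outs=[]
for n in ("d13","d14","d15"):
    f=load(n);k=5
    outs.append(cv2.resize(f["frame"][112:172,180:233,::-1],None,fx=k,fy=k,interpolation=cv2.INTER_CUBIC))
cv2.imwrite("pics/rods2.png",np.hstack(outs))
E
```

```text
20.625 [564.5405357  149.85324124 287.43793209] [-2.61500094 -2.37014936 21.64307998] 27.077484325553996
```

View pics/rods2.png

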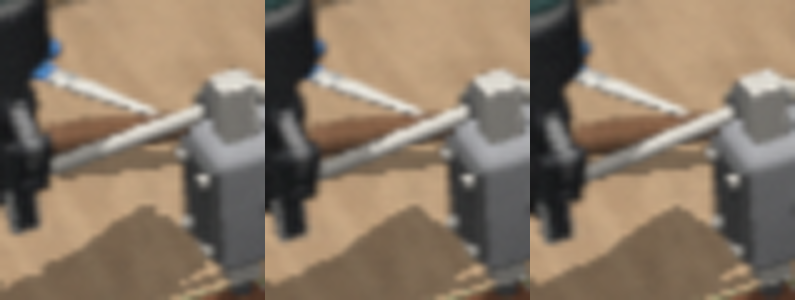

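Emit:
{"fn": "send_rows", "kwargs": {
  "moves": "255 0 0 0.004 0; 255 0 0 0.008 0; 255 0 0 0.008 0; 255 0 0 0.008 0"
}}

```text
time_s: 21.18
tool_pos: [564.5, 149.8, 287.2]
tool_rot: [[0.183, 0.983, 0.005], [0.983, -0.183, 0.001], [0.002, 0.004, -1.0]]
force: [-7.1, -3.1, 34.0]
opening: 26.6
```

```bash
python3 - <<'E'
from station import robot
from h import *
f,s=grab("side",robot,"d16");crop(f,200,140,70,50,11,"pics/d16k.png")
print(s["time_s"],s["tool_pos"],s["force"],s["opening"])
f,s=grab("wrist",robot,"w16");crop(f,120,140,260,160,3,"pics/w16c.png")
outs=[]
for n in ("d14","d15","d16"):
    f=load(n);k=5
    outs.append(cv2.resize(f["frame"][112:172,180:233,::-1],None,fx=k,fy=k,interpolation=cv2.INTER_CUBIC))
    # rod centre column profile: bright-vs-bg difference
    g=cv2.cvtColor(f["frame"],cv2.COLOR_RGB2HSV)
    for c in (200,206,212): 
        col=g[110:160,c,1].astype(float); print(n,c,[int(x) for x in col[15:48]])
cv2.imwrite("pics/rods3.png",np.hstack(outs))
E
```

```text
21.175 [564.47401731 149.79651066 287.22507394] [-7.0765852  -3.08501966 33.98867804] 26.61277872006243
d14 200 [88, 88, 87, 72, 35, 13, 21, 59, 85, 86, 99, 114, 120, 117, 114, 64, 20, 16, 17, 48, 81, 86, 86, 87, 87, 89, 89, 89, 90, 89, 89, 90, 90]
d14 206 [86, 87, 88, 89, 90, 87, 67, 23, 19, 60, 103, 116, 87, 30, 17, 15, 22, 61, 81, 82, 83, 85, 85, 85, 84, 84, 85, 85, 86, 86, 87, 86, 87]
d14 212 [87, 85, 87, 86, 87, 87, 85, 86, 86, 83, 64, 20, 16, 14, 27, 82, 85, 85, 82, 83, 85, 84, 84, 85, 85, 83, 83, 82, 82, 84, 84, 84, 83]
d15 200 [88, 87, 87, 73, 36, 12, 21, 60, 85, 87, 99, 114, 121, 119, 114, 90, 30, 16, 16, 34, 76, 86, 88, 87, 87, 89, 89, 88, 90, 88, 89, 89, 90]
d15 206 [87, 87, 89, 90, 90, 88, 67, 23, 19, 61, 102, 117, 104, 54, 20, 15, 19, 54, 79, 81, 84, 84, 84, 84, 85, 85, 84, 85, 85, 86, 85, 86, 88]
d15 212 [87, 87, 87, 86, 86, 86, 85, 87, 87, 84, 81, 30, 16, 16, 27, 79, 84, 84, 86, 83, 85, 85, 84, 85, 84, 82, 83, 83, 83, 84, 84, 83, 84]
d16 200 [87, 88, 87, 72, 35, 11, 21, 60, 85, 87, 100, 114, 118, 119, 117, 95, 31, 16, 16, 32, 75, 86, 86, 87, 88, 87, 89, 89, 89, 90, 90, 90, 90]
d16 206 [86, 86, 89, 89, 89, 88, 67, 22, 19, 60, 101, 117, 103, 54, 19, 15, 17, 53, 80, 82, 85, 85, 84, 84, 85, 84, 85, 85, 85, 86, 85, 86, 86]
d16 212 [87, 85, 87, 85, 86, 87, 85, 86, 87, 83, 83, 31, 16, 16, 29, 79, 85, 84, 84, 82, 83, 85, 85, 86, 84, 83, 82, 84, 83, 83, 84, 86, 86]
```

View pics/w16c.png

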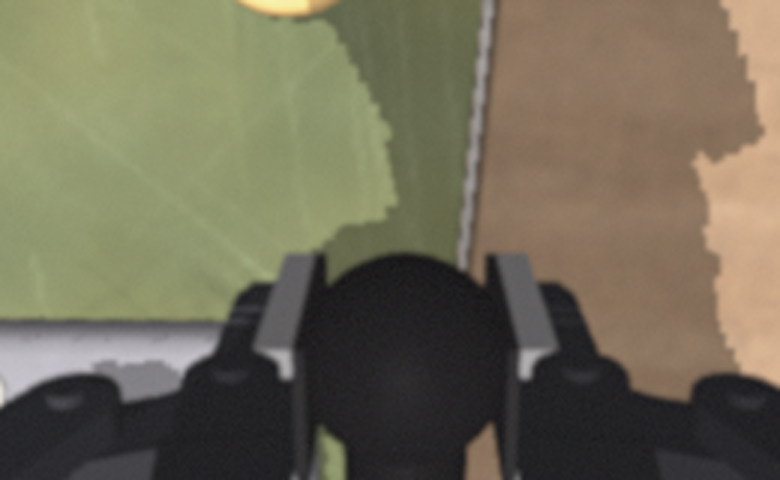

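View pics/d16k.png

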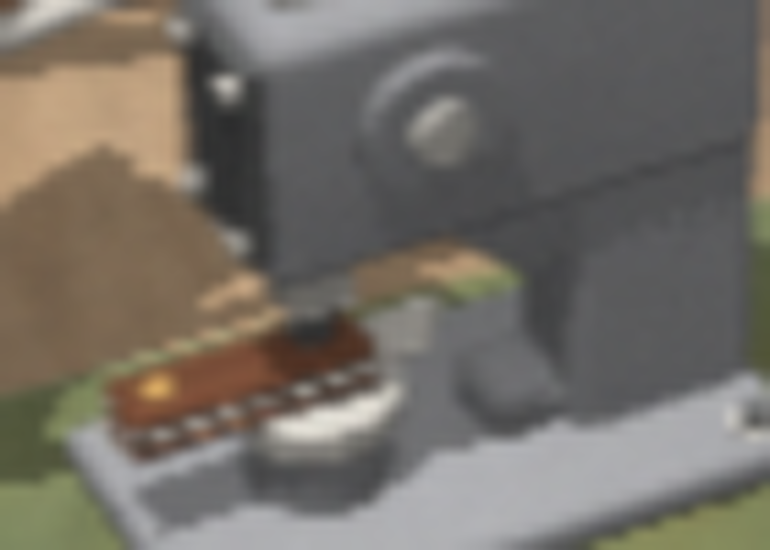

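Emit:
{"fn": "send_rows", "kwargs": {
  "moves": "255 0 0 -0.016 0; 255 0 -0.003 -0.06 0; 255 0 -0.006 -0.105 0; 255 0 -0.003 -0.161 0; 255 0 0.005 -0.216 0; 255 0 0.016 -0.27 0; 255 0 0.033 -0.324 0; 255 0 0.054 -0.375 0; 255 0 0.08 -0.425 0; 255 0 0.11 -0.472 0; 255 0 0.144 -0.516 0; 255 0 0.181 -0.557 0; 255 0 0.223 -0.595 0; 255 0 0.25 -0.617 0; 255 0 0.25 -0.617 0",
  "grip_force": 35
}}

```text
time_s: 23.15
tool_pos: [622.8, 139.5, 438.6]
tool_rot: [[0.177, 0.984, -0.006], [0.984, -0.177, -0.001], [-0.002, -0.006, -1.0]]
force: [-9.5, -1.6, 14.8]
opening: 26.8
```

```bash
python3 - <<'E'
from station import robot
from h import *
f,s=grab("side",robot,"d17");crop(f,150,60,160,120,5,"pics/d17c.png")
print(s["time_s"],s["tool_pos"],s["force"],s["opening"])
f,s=grab("wrist",robot,"w17")
cv2.imwrite("pics/w17b.png",cv2.resize(f["frame"][:,:,::-1],(800,600),interpolation=cv2.INTER_CUBIC))
E
```

```text
23.15 [622.77501529 139.50480764 438.62881696] [-9.50137973 -1.60080012 14.82022708] 26.83462148296603
```

View pics/d17c.png

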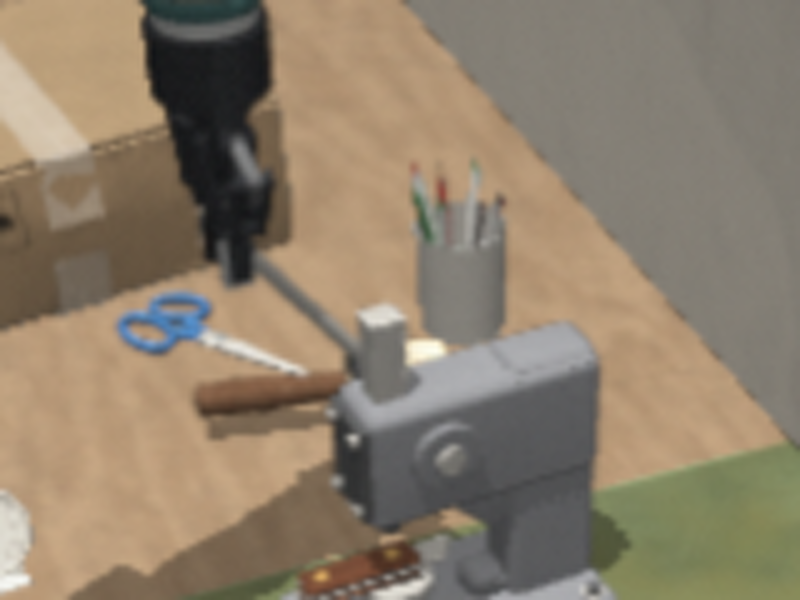

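View pics/w17b.png

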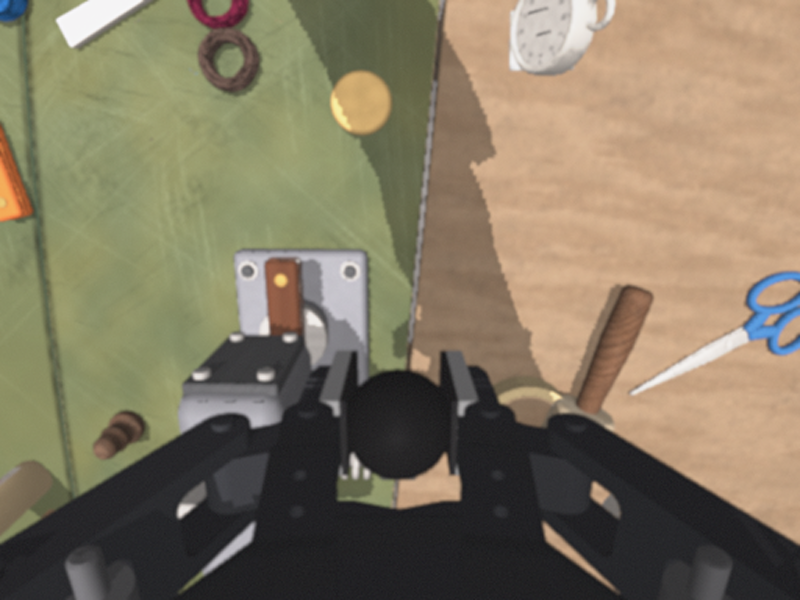

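Emit:
{"fn": "send_rows", "kwargs": {
  "moves": "200 0 0 0 0; 140 0 0 0 0; 60 0 0 0 0; 60 0 0 0 0; 60 0 0 0 0; 60 0 0 -0.06 0; 60 0 0 -0.15 0; 60 0 -0.05 -0.28 0; 60 0 -0.2 -0.3 0; 60 0 -0.4 -0.3 0; 60 0 -0.5 -0.3 0; 60 0 -0.5 -0.3 0; 60 0 -0.5 -0.3 0"
}}

```text
time_s: 24.88
tool_pos: [502.8, 161.5, 512.6]
tool_rot: [[0.182, 0.983, 0.002], [0.983, -0.182, 0.0], [0.001, 0.002, -1.0]]
force: [0.4, -0.7, -0.5]
opening: 65.2
```

```bash
python3 - <<'E'
from station import robot
from h import *
f,s=grab("side",robot,"d18");crop(f,170,90,130,98,6,"pics/d18c.png");crop(f,200,140,70,50,11,"pics/d18k.png")
print(s["time_s"],s["tool_pos"],s["force"],s["opening"])
D=f
f,s=grab("scene",robot,"s18");crop(f,150,110,130,98,6,"pics/s18c.png")
f,s=grab("wrist",robot,"w18")
cv2.imwrite("pics/w18b.png",cv2.resize(f["frame"][:,:,::-1],(800,600),interpolation=cv2.INTER_CUBIC))
def dark(f,x0,y0,w,h):
    g=f["frame"][y0:y0+h,x0:x0+w].max(2)<60
    n,l,st,c=cv2.connectedComponentsWithStats(g.astype(np.uint8));i=1+st[1:,4].argmax();return c[i]+[x0,y0],st[i,4]
print(dark(load("side0"),185,95,25,25),dark(D,185,95,25,25))
E
```

```text
24.875 [502.82021096 161.45858374 512.57791755] [ 0.42925356 -0.70273882 -0.47676417] 65.19189488375659
(array([196.44615385, 106.07692308]), np.int32(65)) (array([196.33333333, 106.06349206]), np.int32(63))
```

View pics/d18c.png

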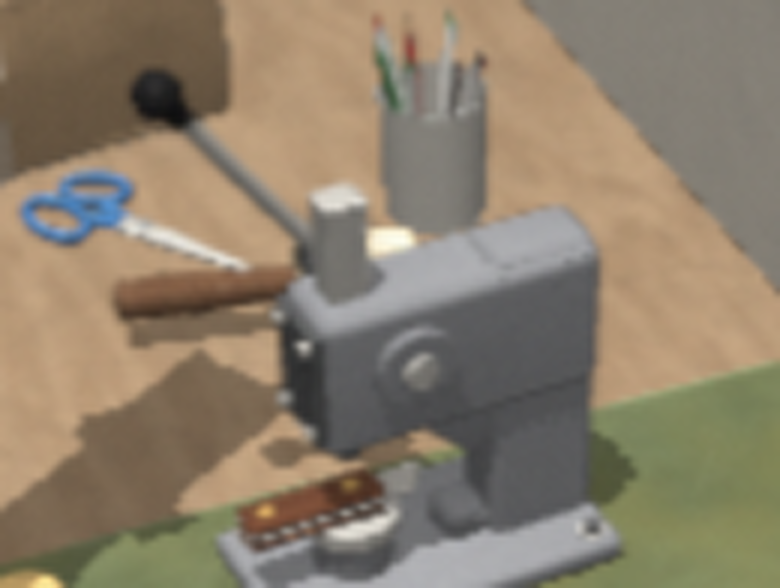

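View pics/d18k.png

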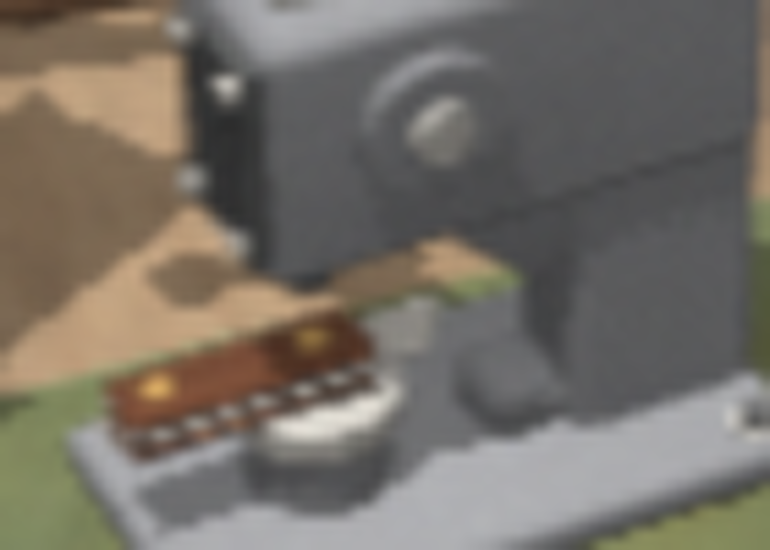

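View pics/w18b.png

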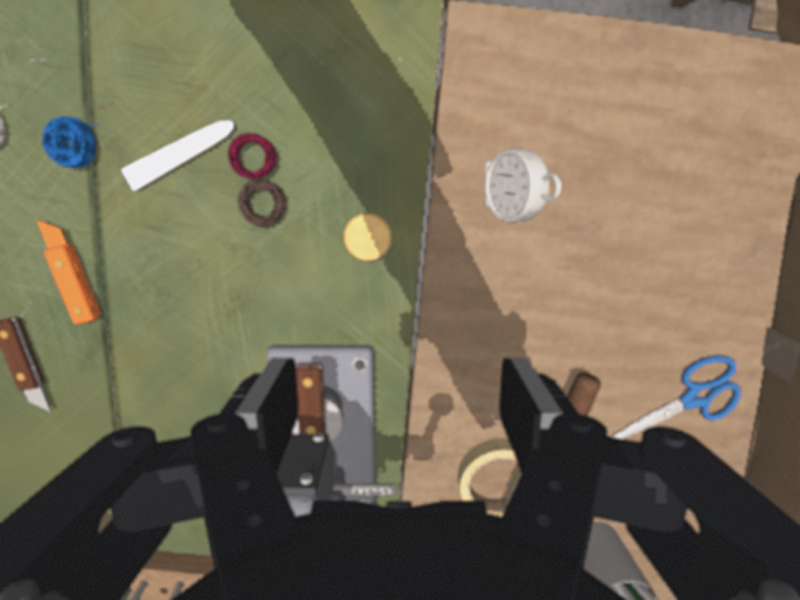

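```bash
python3 - <<'E'
from h import *
from station import robot
D=load("d18");E=np.array([[.983,-.182],[.182,.983]])
a=onz(D,(228.2,174.6),55);q=[]
for p in [(313,338),(157,386)]:
    b=onz(D,(200+p[0]/11-.45,140+p[1]/11-.45),74.5);q.append(b);print(b.round(1),E@(b-a)[:2])
print("spacing",np.linalg.norm(q[0]-q[1]), "(proud view gave ~56, home ~52)")
# rest of scene unmoved?
d0,d1=load("side0")["frame"].astype(int),D["frame"].astype(int)
print("knife2/tin region diff",abs(d0-d1)[240:300,240:300].mean())
print(robot.state()["time_s"]);robot.close_job()
E
```

```text
[670.7  37.   74.5] [-0.08822172 -0.35409555]
[619.6  47.5  74.5] [-52.24570503   0.58114974]
spacing 52.181185097108276 (proud view gave ~56, home ~52)
knife2/tin region diff 2.084537037037037
25.025
the job is handed in; nothing more can be done
```

The rivet is pressed home and the knife is lying on the anvil with the lever back up. I handed the job in at 25.0 s; it reports no verdict.

- **Which knife:** the one nearer the press had the proud rivet. Its front rivet measured about 5 mm above the wood.
- **Placing:** these moves cannot lean the gripper, so I kept it upright. I gripped the knife right at the butt, set it down with its rivet about 7 mm short of the ram axis, let go, and nudged it in with closed fingers.
- **Pressing:** I pulled the knob along its arc to the stop. The fingers slipped about 9 mm on the knob on the way down, so I raised the grip force. At the end the position no longer moved and the force rose to 34 N. I then let the lever rise and released it.

My last checks, made from the side camera:

| Check | Result |
|---|---|
| Rivet distance from the ram axis | about 0.4 mm, using a centre good to about 2–3 mm |
| Rivet spacing, at the height of a home rivet | 52.2 mm, against about 56 mm when proud, so the rivet is home |
| Lever knob | within about 0.1 pixel of its starting place |
| Knife on the anvil | looks flat in the picture, gripper clear of it |
| Finished knife and rivet tin | nearly unchanged from the first picture in the area compared |

The fixed cameras and the wrist camera disagreed by a few millimetres. I worked from the wrist view and from differences within a single view.

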